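# Fetch the tub's lid off its hook and seal the tub

## Task

Seal the big open stock tub: lift the lid that fits it up and off its hook on the sloping pegboard, lay it on the tub's mouth, then press it down at one place after another round its edge, firmly but not roughly, until it is fully home and flush on the rim on every side. Leave the smaller lid hanging and the other things on the table where they are.

Things in the scene. Friction and masses are not known exactly. Their poses are not given: they have to be found in the camera images.
- lid: Grey plastic lid that fits the big tub, 0.18 to 0.29 kg. Flange 150 (x) x 116 (y) x 5 mm; origin at the centre of the flange's underside, z out of its top. A rounded tongue 5 wide, 12 deep, runs round underneath, 12 in from the edges. Hang tab at the +x end, to x=115, with a slot x 77..107, 18 wide. Hangs on either hook, tongue on the board, tab up, z tilted 45 deg to the board's front.
- lid_handle (a point): Centre of the bar of the lid's bridge handle: bar 80 long (lid x) x 14 wide (lid y) x 12 high, centre 34 mm above the flange's underside, top at 40; 23 mm free under it between two feet at its ends. Pinch it across its width, square to the lid or leaning along the bar.
- lid_slot (a point): Upper end of the slot in the lid's hang tab, at mid thickness; lid frame (107, 0, 2.5) mm. It bears on the hook while the lid hangs.
- lid_edge_front (a point): The top of the lid's flange at the middle of the short side without the tab, in from its outer edge: a place to press. Lid frame (-68, 0, 5) mm. With the lid fully home it is 100 mm over the table.
- lid_edge_tab (a point): The top of the lid's flange at the middle of the short side with the tab, in from its outer edge: a place to press. Lid frame (68, 0, 5) mm. With the lid fully home it is 100 mm over the table.
- lid_edge_left (a point): The top of the lid's flange at the middle of the long side at +y, in from its outer edge: a place to press. Lid frame (0, 51, 5) mm. With the lid fully home it is 100 mm over the table.
- lid_edge_right (a point): The top of the lid's flange at the middle of the long side at -y, in from its outer edge: a place to press. Lid frame (0, -51, 5) mm. With the lid fully home it is 100 mm over the table.
- small_lid: Lid of the same make for a smaller tub: flange 110 x 96 x 5 mm, its centre at (20, 0) mm of its frame, same tab and hook slot. Hangs on the other hook, on the board beside the lid. Must stay hanging.
- tub: The big open grey tub, 148 (x) x 114 (y), 95 mm high, heavy (does not shift), part filled with small cartons. Origin: centre of its underside, z up. A channel with a two-lipped black rubber seal runs round the mouth, centre line 11 mm in from the outer walls; the lid's tongue goes down into it, either way round (long side to long side).
- tub_mouth (a point): Centre of the tub's mouth at rim height, 95 mm over the table. Laid on, the lid rests on the seal about 7 mm proud; a push of some 12 to 22 N over the middle of a side drives that side down till it stops on the rim and stays, but the opposite side may rise: go round again till all are down. Pushing with over about 100 N counts as rough.
- rack: White pegboard on a dark steel stand, 400 wide, 250 high, fixed, sloping 45 deg: its face looks to the frame's -x and up, the top edge leans to +x. Origin: on the table under its middle. Two hooks 190 mm apart.
- hook_left (a point): Bend of the hook at the rack's +y side. Steel wire 6 thick: 30 mm straight out of the board at right angles, to this point, then a tip rising 45 deg, 13 mm more outward and 13 mm up the slope. To free a lid, shift it 14 to 24 mm up the slope, then at least 40 mm straight away from the board.
- hook_right (a point): Bend of the hook at the rack's -y side, the same shape.
- small_tub: Smaller open grey tub, 108 x 94 x 75, loose bystander; the task's lid does not fit it. Origin: centre of its underside. Must not be shifted.
- carton_a: Taped carton 110 x 130 x 80, loose bystander. Origin: centre of its underside. Must not be shifted.
- carton_b: Taped carton 100 x 100 x 60, loose bystander. Origin: centre of its underside. Must not be shifted.
- marker_cup: Dark steel cup of marker pens, 76 across, 95 high (135 with pens), loose bystander. Origin: centre of its underside. Must not be shifted.

How it is judged (in metres and radians):
On the way, in this order (a step that is already met when the one before it is completed fails the run):
1. the lid is off its hook and well clear of both hooks (distance between lid_slot and hook_left above 0.06 m and distance between lid_slot and hook_right above 0.06 m), for 0.1 s.
2. the lid lies level on the tub's seal, not yet pressed down (horizontal distance between lid and tub below 0.006 m and z of lid in the frame of tub between 0.099 and 0.1065 m and angle between lid's own z axis and vertical below 0.045 rad), for 0.1 s.
3. the lid is pressed in at its edge: one side is home while another still stands up (z of any of lid_edge_front, lid_edge_tab, lid_edge_left, lid_edge_right in the frame of tub below 0.102 m and z of any of lid_edge_front, lid_edge_tab, lid_edge_left, lid_edge_right in the frame of tub above 0.106 m), for 0.05 s.
At the end, for the whole second after the job is handed in: The lid is on the tub, centred within 6 mm, right side up and at rest, and the middle of each of its four sides is pressed down to within 2 mm of its fully home height on the rim; the small lid hangs where it hung (within 20 mm) (z of each of lid_edge_front, lid_edge_tab, lid_edge_left, lid_edge_right in the frame of tub below 0.102 m and horizontal distance between lid and tub below 0.006 m and angle between lid's own z axis and vertical below 0.05 rad and linear speed of lid below 0.02 m/s and distance of small_lid from where it was at the start of the episode below 0.02 m); the robot touches nothing.
It fails at once if the lid is slammed or forced onto the tub: more than 160 N between them, the seal's own grip of some 40 N included (contact force between lid and tub above 160 N).
It fails at once if the small lid is shifted by more than 20 mm (distance of small_lid from where it was at the start of the episode above 0.02 m).
It fails at once if a bystander is shifted by more than 30 mm (distance of any of small_tub, carton_a, carton_b, marker_cup from where it was at the start of the episode above 0.03 m).
It also fails if it takes over 72 s, if anything falls off the work surface, if the arm or the gripper's body presses on something with over 40 N, if the wrist force passes 120 N, or if a joint passes its speed limit or range.

## Robot

A 7-joint arm with a two-finger parallel gripper is mounted at the origin on the work surface. World frame = base frame: x ahead of the robot, y to its left, z up, the work surface at z = 0. Lengths are in mm, angles in degrees, forces in N, time in s.
With the tool pointing down it reaches from about 400 to 900 mm from the base axis. Payload 5.5 kg.
Tool frame: the origin (TCP) lies on the centre line of the jaws, within the pads' length; the fingertips stand 19 mm ahead of it and the grasp point (between the pads) is the TCP (robot.tip_reach is the distance from the TCP to the fingertips, in mm); x points along the fingers, y is the direction in which the jaws open and shut, and the axes are right-handed (so a half turn about x gives the same grasp; the last joint's range is limited). The gripper opens to 92 mm and grips with 3 to 60 N. Pads are 19 mm wide; open, the fingers measure 130 mm over their backs; the gripper's body (75 mm by 190 mm) begins 47 mm behind the grasp point.
Start: joints at [-62.212, 28.699, -24.465, 88.831, 12.651, 65.22, -12.049], TCP at [142.953, 634.085, 245.729] pointing down, gripper open.
Joint ranges: [-164.97, 164.97], [-17.58, 116.51], [-87.97, 89.64], [11.32, 138.91], [-80.73, 260.73], [10.89, 115.49], [-147.41, 147.41]. Speed limits (degrees/s): [147.25, 147.25, 180, 180, 180, 180, 180].

## Interface

Orientations are given as a 3x3 rotation matrix whose columns are the frame's x, y, z axes.
In Python, from rig import robot, capture, get_calibration, job, finder gives the robot as it stands.
- The arm moves only by the tool step_arm, never from a script. Its argument "deltas" is a list of rows, each a list of 3 entries, a list of its own where there are three numbers: the shift along the tool's x, y, z in units of 40 mm (1.0 is 40 mm), then the turn, a rotation vector about the tool's x, y, z in units of 6 degrees (1.0 is 6 degrees), then the closure, from 0 (fully open) to 1 (shut). A call has 1 to 5 rows; each row shifts and turns the pose as measured when the row begins, along the tool's axes as they then stand; what a row does not reach is not made up. A row lasts 1/12 s, in which the tool goes at most 41.7 mm and 7.16 degrees, less where a joint would pass 70% of its speed; a pose out of reach is approached as far as the arm can. A call is refused whole if a number of a shift passes 1 or a number of a turn 1, either way. A call with a gripper value outside its range is refused whole. The fingers move at their own pace and stop on an object; "force" is the grip in N (left out, the last holds). Time passes only in rows, so rows that do not move let the fingers close. It gives the time, the measured TCP pose, the force and the opening at its end, in the units of the state.
- robot.sense(): the state, without advancing time (a new reading comes with each control period).
- capture(name): name is "scene" or "top" or "wrist"; returns the picture (420x560x3 uint8, blue, green, red); there is no depth.
- get_calibration(name): a dict with "K" (3x3 intrinsics, pixels), "position" and "rotation" of the camera in the world; the wrist camera has in their place "hand_eye" (4x4, takes a point from camera to tool coordinates, whose origin is the TCP and whose axes are the tool frame's). Camera axes: x right, y down, z forward; pixel columns grow to the right and rows downward; lengths in mm; the calibration is good to about 2 mm. A picture is of the moment at which its call begins: read the wrist's pose just before it. get_calibration takes no time and is no camera call.
- job.finish_job(): hands the job in, once; it reports no verdict.
Trained networks look in the newest picture that a camera, given by its name, has taken for a name from the list of things; names that differ only in an ending like _2 or _b are one class to them, and where a whole thing is asked for, a point or a joint stands for the part that bears it (a point fixed in the world has none). Each returns a list of dicts, best first, with "p" (0 to 1); they miss things now and then, are a little off and sometimes report something else, mostly with a low value. They report only what shows in the picture. A call takes as long as a camera call.
- finder.trace(camera, name): "pixels" (420x560 bool, what is visible of it) and "at" ([column, row] in pixels, amid what is visible of it).
The state is a dict: "clock": time; "joint_pos": joint angles; "dq": joint speeds; "joint_efforts": joint torques, N m; "position": TCP position; "orientation": TCP orientation; "wrist_force": force on the tool from outside, world axes, zero at the start; "wrist_torque": the same for the moment, N m; "width": opening from 0.0 (shut) to 1.0 (fully open).
Only numpy, scipy, OpenCV 4.12 (cv2) and the standard library are available. Lean on these libraries where they do the work, as an engineer would, in place of code of your own. Each camera call takes 0.05 s, during which the arm holds its last target. There are 200 camera calls.

## Working session

There is one attempt and no reset: what is moved stays moved. The work goes in short steps, Python scripts to look and compute and a tool call to move; the robot and the scene stay as the last step left them, time stands still between calls to the robot, and variables do not carry over. Pictures are saved under pics/ and viewed, about 8 in all and at most 12, crops included, and the job is handed in when it is done.

Besides the shell and the picture viewer there is one more tool, called after "Request:" as name(argument=value, ...) on one line, values as JSON. step_arm: Moves the arm, as the interface text tells. Its arguments: {"type":"object","properties":{"deltas":{"type":"array","items":{"type":"array"}},"force":{"type":"number"}},"required":["deltas"]}

```bash
mkdir -p pics; ls; cat > h.py <<'E'
from rig import robot, capture, get_calibration, job, finder
import numpy as np, cv2
def proj(cam,P):
    c=get_calibration(cam); 
    P=np.atleast_2d(P).astype(float); R=np.array(c["rotation"]); t=np.array(c["position"])
    q=(P-t)@R; K=np.array(c["K"]); u=q@K.T; return u[:,:2]/u[:,2:]
def ray(cam,uv):
    c=get_calibration(cam); R=np.array(c["rotation"]); t=np.array(c["position"])
    d=R@np.linalg.inv(np.array(c["K"]))@np.array([uv[0],uv[1],1.]); return t,d/np.linalg.norm(d)
def tri(obs):
    A=np.zeros((3,3));b=np.zeros(3)
    for cam,uv in obs:
        t,d=ray(cam,uv);M=np.eye(3)-np.outer(d,d);A+=M;b+=M@t
    return np.linalg.solve(A,b)
E
python3 - <<'E'
from h import *
a=capture("scene");b=capture("top")
cv2.imwrite("pics/s.png",a);cv2.imwrite("pics/t.png",b)
for c in("scene","top"):
    k=get_calibration(c);print(c,np.round(k["K"],1).tolist(),np.round(k["position"],1),np.round(k["rotation"],3).tolist())
for n in ["lid","lid_handle","lid_slot","lid_edge_front","lid_edge_tab","lid_edge_left","lid_edge_right","small_lid","tub","tub_mouth","rack","hook_left","hook_right","small_tub"]:
    for c in("scene","top"):
        r=finder.trace(c,n)
        print(n,c,[(round(x["p"],2),np.round(x["at"],1).tolist(),int(x["pixels"].sum())) for x in r[:2]])
        if r and n in("lid","tub","small_lid"): np.save(f"{n}_{c}.npy",r[0]["pixels"])
print(robot.sense())
E
```

```text
pics
scene [[542.1, 0.0, 280.7], [0.0, 542.1, 208.7], [0.0, 0.0, 1.0]] [1190.2  710.5 1248.7] [[-0.768, 0.468, -0.437], [0.64, 0.574, -0.511], [0.012, -0.672, -0.74]]
top [[393.4, 0.0, 280.6], [0.0, 393.4, 215.0], [0.0, 0.0, 1.0]] [ 417.3  -48.8 1179.9] [[-0.009, -0.993, 0.115], [-1.0, 0.006, -0.023], [0.022, -0.115, -0.993]]
lid scene [(0.74, [308.6, 249.8], 853)]
lid top [(0.72, [212.8, 197.5], 2262)]
lid_handle scene [(0.71, [207.3, 256.4], 993), (0.69, [306.4, 247.5], 853)]
lid_handle top [(0.84, [214.1, 198.0], 2155)]
lid_slot scene [(0.55, [306.8, 247.1], 967)]
lid_slot top [(0.73, [215.4, 197.0], 2225)]
lid_edge_front scene [(0.86, [306.3, 251.4], 866)]
lid_edge_front top [(0.82, [217.1, 197.1], 2271)]
lid_edge_tab scene [(0.93, [309.2, 249.8], 838)]
lid_edge_tab top []
lid_edge_left scene [(0.9, [306.7, 249.7], 904)]
lid_edge_left top [(0.69, [212.5, 194.6], 2326)]
lid_edge_right scene [(0.77, [305.8, 248.1], 856)]
lid_edge_right top [(0.93, [209.3, 200.3], 2201)]
small_lid scene [(0.69, [364.4, 290.6], 743), (0.58, [308.2, 248.3], 802)]
small_lid top [(0.86, [138.9, 203.1], 
[... 761 characters left out ...]
505537 ]), 'dq': array([-0.00233236,  0.04200703, -0.11935869,  0.01165835,  0.01598675,
        0.03293408, -0.06869925]), 'joint_efforts': array([-5.58452211e-04, -5.66437340e+01, -5.81138536e+00, -2.79504687e+01,
       -6.68474799e-02,  2.06612673e-02,  8.25632299e-06]), 'position': array([142.95582691, 634.06748158, 245.71413504]), 'orientation': array([[-4.41413738e-05,  2.19994032e-01,  9.75501217e-01],
       [-1.74495978e-05,  9.75501217e-01, -2.19994033e-01],
       [-9.99999999e-01, -2.67329428e-05, -3.92211565e-05]]), 'wrist_force': array([-2.17766300e-01, -5.50090768e-04, -9.55165003e-01]), 'wrist_torque': array([0.03065321, 0.00953405, 0.00325748]), 'width': 1.0003004684697852}
```

View pictures.

```bash
python3 - <<'E'
import cv2
a=cv2.imread("pics/s.png");b=cv2.imread("pics/t.png")
cv2.imwrite("pics/s2.png",cv2.resize(a[110:380,150:450],(800,720))[:600] if 0 else cv2.resize(a[120:345,170:470],(800,600),interpolation=cv2.INTER_CUBIC))
cv2.imwrite("pics/t2.png",cv2.resize(b[110:335,90:390],(800,600),interpolation=cv2.INTER_CUBIC))
E
```

```text
(no output)
```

View pics/s2.png

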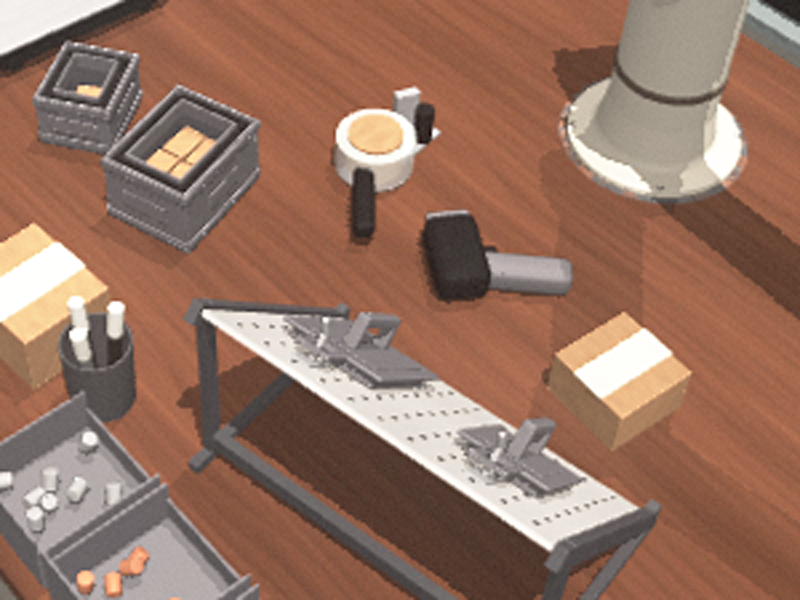

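View pics/t2.png

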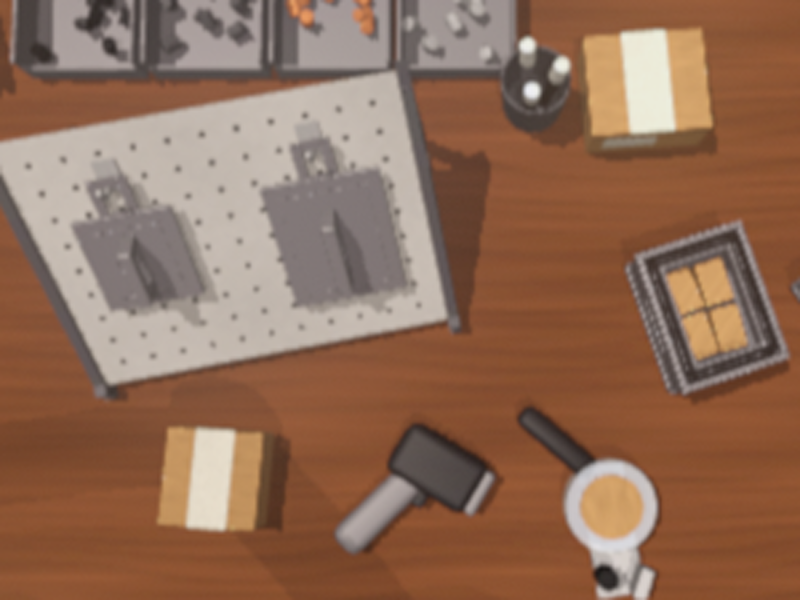

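```bash
cat >> h.py <<'E'
from scipy.optimize import minimize
def box(x0,x1,y0,y1,z0,z1): return np.array([[x,y,z] for x in(x0,x1) for y in(y0,y1) for z in(z0,z1)],float)
LID=[box(-75,75,-58,58,0,5),box(70,115,-20,20,0,5),box(-63,63,-46,46,-12,0),box(-40,40,-7,7,28,40),box(-40,-30,-7,7,0,40),box(30,40,-7,7,0,40)]
TUB=[box(-74,74,-57,57,0,95)]
def lidR(psi,tilt=45):
    c,s=np.cos(np.radians(tilt)),np.sin(np.radians(tilt));p=np.radians(psi)
    Rz=np.array([[np.cos(p),-np.sin(p),0],[np.sin(p),np.cos(p),0],[0,0,1]])
    return Rz@np.array([[c,0,-s],[0,1,0],[s,0,c]])
def Rz(psi): return lidR(psi,0)
def render(cam,model,R,t,S=4):
    m=np.zeros((420*S,560*S),np.uint8)
    for b in model:
        h=cv2.convexHull(((proj(cam,b@R.T+t)+.5)*S*16-8).astype(np.int32)); cv2.fillConvexPoly(m,h,1,shift=4)
    return m.astype(bool)
def fit(model,masks,pose,x0,steps):
    up={c:np.kron(m,np.ones((4,4),bool)) for c,m in masks.items()}
    def cost(x):
        R,t=pose(x);s=0
        for c in up: r=render(c,model,R,t);s+=1-(r&up[c]).sum()/(r|up[c]).sum()
        return s
    x0=np.array(x0,float);sim=np.vstack([x0]+[x0+np.eye(len(x0))[i]*steps[i] for i in range(len(x0))])
    return minimize(cost,x0,method="Nelder-Mead",options=dict(initial_simplex=sim,maxiter=250,xatol=.1,fatol=1e-4))
E
python3 - <<'E'
from h import *
S=lambda u,v:("scene",(170+u/2.667,120+v/2.667)); T=lambda u,v:("top",(90+u/2.667,110+v/2.667))
for n,s,t in[("top-y",(200,308),(400,68)),("top+y",(555,552),(-3,143)),("bot-y",(346,310),(455,325)),("bot+y",(655,510),(103,390))]: 
    P=tri([S(*s),T(*t)]);print(n,P.round(1),(proj("scene",P)-S(*s)[1]).round(1))
L={c:np.load(f"lid_{c}.npy") for c in("scene","top")}
Tm={c:np.load(f"tub_{c}.npy") for c in("scene","top")}
c0=tri([(c,np.argwhere(L[c])[:,::-1].mean(0)) for c in L]);print("c0",c0)
for ms in (L,):
    r=fit(LID,ms,lambda x:(lidR(x[3]),x[:3]),[*c0,11],[15,15,15,8]);print("lid",r.x.round(1),r.fun)
c1=tri([(c,np.argwhere(Tm[c])[:,::-1].mean(0)) for c in Tm]);print(c1)
rt=fit(TUB,Tm,lambda x:(Rz(x[2]),np.array([x[0],x[1],0])),[c1[0],c1[1],17],[15,15,8]);print("tub",rt.x.round(1),rt.fun)
im={"scene":cv2.imread("pics/s.png"),"top":cv2.imread("pics/t.png")}
out=[]
for c,(u,v) in {"scene":(170,120),"top":(190,110)}.items():
    I=cv2.resize(im[c],None,fx=4,fy=4,interpolation=cv2.INTER_CUBIC)
    for M,R,t in((LID,lidR(r.x[3]),r.x[:3]),(TUB,Rz(rt.x[2]),np.array([rt.x[0],rt.x[1],0]))):
        for b in M:
            h=cv2.convexHull((proj(c,b@R.T+t)*4+1.5).astype(np.float32)).astype(int);cv2.polylines(I,[h],True,(0,255,0),1)
    out.append(I[v*4:v*4+600,u*4:u*4+800])
cv2.imwrite("pics/o.png",cv2.resize(np.hstack(out),(0,0),fx=.5,fy=.5))
E
```

```text
top-y [720.7  28.5 244.4] [[-0.8 -0.2]]
top+y [652.4 397.5 235.1] [[-2.2 -0. ]]
bot-y [499.3 -14.6  29.6] [[-0.9 -0.1]]
bot+y [431.8 366.1  29.5] [[-1.  0.]]
c0 [586.28818421 102.25337816 149.72081446]
lid [581.  100.  138.7  11. ] 0.1818949128694678
[ 515.42208278 -288.54503084   48.70725983]
tub [ 514.2 -287.    18.4] 0.07449472336082885
```

View pics/o.png

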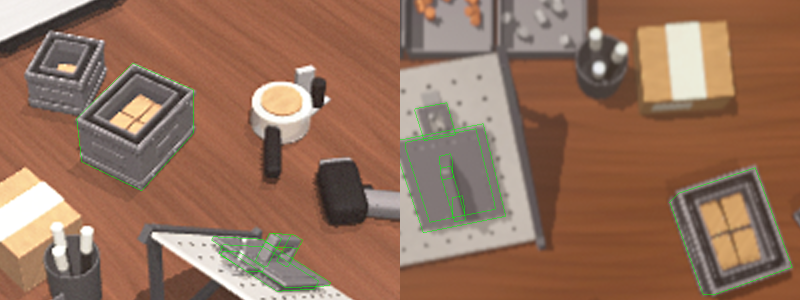

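```bash
cat >> h.py <<'E'
from scipy.spatial.transform import Rotation as Ro
_gc=get_calibration
def get_calibration(n,s=None):
    c=_gc(n)
    if n!="wrist": return c
    global WS
    H=np.array(c["hand_eye"]);R=np.array(WS["orientation"])
    return dict(K=c["K"],rotation=R@H[:3,:3],position=R@H[:3,3]+WS["position"])
WS=None
def wshot(f=None):
    global WS
    WS=robot.sense();im=capture("wrist")
    if f: cv2.imwrite(f,im)
    return im
def toolR(psi,tilt):  # square to a lid with that yaw/tilt: x=-lid z, y=lid y
    R=lidR(psi,tilt);return np.column_stack([-R[:,2],R[:,1],R[:,0]])
def plan(p,R,step=38,rs=5.8,close=0,n=None):
    s=robot.sense();p0=np.array(s["position"]);R0=Ro.from_matrix(s["orientation"])
    w=(R0.inv()*Ro.from_matrix(R)).as_rotvec(degrees=True);d=np.array(p)-p0
    N=n or int(max(1,np.ceil(np.linalg.norm(d)/step),np.ceil(np.linalg.norm(w)/rs)))
    print("dist",np.linalg.norm(d).round(1),"ang",np.linalg.norm(w).round(2),"rows",N)
    for k in range(N):
        Rk=R0*Ro.from_rotvec(w*k/N,degrees=True)
        print([ (Rk.inv().apply(d/N)/40).round(2).tolist(),(w/N/6).round(2).tolist(),close])
def st():
    s=robot.sense();print(round(s["clock"],2),np.round(s["position"],1),np.round(s["orientation"],3).tolist(),"F",np.round(s["wrist_force"],1),"w",round(s["width"],3),"q",np.round(s["joint_pos"],0))
E
python3 - <<'E'
from h import *
plan([474,79,248],toolR(11,45))
E
```

```text
dist 646.3 ang 50.58 rows 18
[[-0.0, -0.65, 0.62], [-0.21, -0.41, 0.09], 0]
[[0.02, -0.66, 0.6], [-0.21, -0.41, 0.09], 0]
[[0.04, -0.68, 0.59], [-0.21, -0.41, 0.09], 0]
[[0.06, -0.69, 0.57], [-0.21, -0.41, 0.09], 0]
[[0.07, -0.7, 0.55], [-0.21, -0.41, 0.09], 0]
[[0.09, -0.72, 0.53], [-0.21, -0.41, 0.09], 0]
[[0.11, -0.73, 0.51], [-0.21, -0.41, 0.09], 0]
[[0.12, -0.74, 0.49], [-0.21, -0.41, 0.09], 0]
[[0.14, -0.75, 0.47], [-0.21, -0.41, 0.09], 0]
[[0.15, -0.76, 0.45], [-0.21, -0.41, 0.09], 0]
[[0.16, -0.77, 0.43], [-0.21, -0.41, 0.09], 0]
[[0.17, -0.78, 0.4], [-0.21, -0.41, 0.09], 0]
[[0.18, -0.79, 0.38], [-0.21, -0.41, 0.09], 0]
[[0.19, -0.8, 0.35], [-0.21, -0.41, 0.09], 0]
[[0.2, -0.81, 0.33], [-0.21, -0.41, 0.09], 0]
[[0.2, -0.82, 0.3], [-0.21, -0.41, 0.09], 0]
[[0.21, -0.83, 0.27], [-0.21, -0.41, 0.09], 0]
[[0.21, -0.84, 0.24], [-0.21, -0.41, 0.09], 0]
```

Request:
step_arm(deltas=[[[0,-0.65,0.62],[-0.21,-0.41,0.09],0],[[0.02,-0.66,0.6],[-0.21,-0.41,0.09],0],[[0.04,-0.68,0.59],[-0.21,-0.41,0.09],0],[[0.06,-0.69,0.57],[-0.21,-0.41,0.09],0],[[0.07,-0.7,0.55],[-0.21,-0.41,0.09],0]])

```text
clock: 1.92
position: [233.6, 482.1, 243.8]
orientation: [[0.219, 0.095, 0.971], [0.018, 0.995, -0.102], [-0.976, 0.04, 0.216]]
wrist_force: [0.2, -0.0, -0.4]
width: 0.999
```

Request:
step_arm(deltas=[[[0.09,-0.72,0.53],[-0.21,-0.41,0.09],0],[[0.11,-0.73,0.51],[-0.21,-0.41,0.09],0],[[0.12,-0.74,0.49],[-0.21,-0.41,0.09],0],[[0.14,-0.75,0.47],[-0.21,-0.41,0.09],0],[[0.15,-0.76,0.45],[-0.21,-0.41,0.09],0]])

```text
clock: 2.33
position: [330.9, 322.9, 244.8]
orientation: [[0.433, -0.032, 0.901], [0.06, 0.998, 0.007], [-0.899, 0.051, 0.435]]
wrist_force: [1.0, -0.7, -0.6]
width: 0.998
```

Request:
step_arm(deltas=[[[0.16,-0.77,0.43],[-0.21,-0.41,0.09],0],[[0.17,-0.78,0.4],[-0.21,-0.41,0.09],0],[[0.18,-0.79,0.38],[-0.21,-0.41,0.09],0],[[0.19,-0.8,0.35],[-0.21,-0.41,0.09],0],[[0.2,-0.81,0.33],[-0.21,-0.41,0.09],0]])

```text
clock: 2.75
position: [383.3, 238.8, 250.3]
orientation: [[0.527, -0.102, 0.843], [0.106, 0.993, 0.053], [-0.843, 0.062, 0.535]]
wrist_force: [-0.2, -0.3, 0.3]
width: 0.999
```

```bash
python3 - <<'E'
from h import *
st();plan([474,79,248],toolR(11,45))
E
```

```text
2.75 [383.3 238.8 250.3] [[0.527, -0.102, 0.843], [0.106, 0.993, 0.053], [-0.843, 0.062, 0.535]] F [-0.2 -0.3  0.3] w 0.999 q [-17.  -8. -31. 138.  34.  26.  19.]
dist 183.7 ang 13.93 rows 5
[[0.16, -0.84, 0.33], [-0.21, -0.41, 0.02], 0]
[[0.18, -0.85, 0.31], [-0.21, -0.41, 0.02], 0]
[[0.19, -0.85, 0.28], [-0.21, -0.41, 0.02], 0]
[[0.2, -0.86, 0.25], [-0.21, -0.41, 0.02], 0]
[[0.21, -0.87, 0.23], [-0.21, -0.41, 0.02], 0]
```

```bash
python3 - <<'E'
from h import *
plan([508,86,250],toolR(11,30))
E
```

```text
dist 197.2 ang 6.75 rows 6
[[0.21, -0.68, 0.4], [-0.17, 0.07, -0.01], 0]
[[0.2, -0.69, 0.39], [-0.17, 0.07, -0.01], 0]
[[0.2, -0.7, 0.38], [-0.17, 0.07, -0.01], 0]
[[0.2, -0.71, 0.37], [-0.17, 0.07, -0.01], 0]
[[0.2, -0.71, 0.36], [-0.17, 0.07, -0.01], 0]
[[0.2, -0.72, 0.35], [-0.17, 0.07, -0.01], 0]
```

Request:
step_arm(deltas=[[[0.21,-0.68,0.4],[-0.17,0.07,0],0],[[0.2,-0.69,0.39],[-0.17,0.07,0],0],[[0.2,-0.7,0.38],[-0.17,0.07,0],0],[[0.2,-0.71,0.37],[-0.17,0.07,0],0],[[0.2,-0.71,0.36],[-0.17,0.07,0],0]])

```text
clock: 3.17
position: [480.6, 127.1, 254.4]
orientation: [[0.505, -0.198, 0.84], [0.114, 0.98, 0.162], [-0.855, 0.014, 0.518]]
wrist_force: [0.7, 1.1, 0.0]
width: 0.997
```

Request:
step_arm(deltas=[[[0.2,-0.72,0.35],[-0.17,0.07,0],0],[[0,0,0],[0,0,0],0]])

```text
clock: 3.33
position: [502.5, 101.3, 256.1]
orientation: [[0.503, -0.206, 0.839], [0.11, 0.979, 0.174], [-0.857, 0.005, 0.515]]
wrist_force: [0.5, 0.3, 0.1]
width: 1.0
```

```bash
python3 - <<'E'
from h import *
import h
st()
im=wshot("pics/w1.png")
for n in("lid","lid_handle"):
    r=finder.trace("wrist",n);print(n,[(round(x["p"],2),np.round(x["at"]),x["pixels"].sum()) for x in r])
    if r and n=="lid": np.save("lid_wrist.npy",r[0]["pixels"])
import pickle;pickle.dump(h.WS,open("ws1.pkl","wb"))
c=get_calibration("wrist");print(np.round(c["position"]),np.round(c["K"],0).tolist(),np.round(_gc("wrist")["hand_eye"],2).tolist())
M={c:np.load(f"lid_{c}.npy") for c in("scene","top","wrist")}
f=lambda x:(lidR(x[3]),x[:3])
for ms in(M,{"wrist":M["wrist"]},{k:M[k] for k in("wrist","top")}):
    r=fit(LID,ms,f,[581,100,139,11],[8,8,8,4]);print(list(ms),r.x.round(1),r.fun)
for x,col in(([581,100,138.7,11],(0,0,255)),(r.x,(0,255,0))):
    R,t=f(np.array(x,float))
    for b in LID: cv2.polylines(im,[cv2.convexHull(proj("wrist",b@R.T+t[:3]).astype(np.float32)).astype(int)],True,col,1)
cv2.imwrite("pics/w1o.png",im)
E
```

```text
3.33 [502.5 101.3 256.1] [[0.503, -0.206, 0.839], [0.11, 0.979, 0.174], [-0.857, 0.005, 0.515]] F [0.5 0.3 0.1] w 1.0 q [-17.  -3.   1. 133.   5.  20.  82.]
lid [(0.86, array([254., 206.]), np.int64(19046))]
lid_handle [(0.58, array([254., 206.]), np.int64(19052))]Traceback (most recent call last):
  File "<stdin>", line 9, in <module>
NameError: name '_gc' is not defined
```

```bash
python3 - <<'E'
from h import *
import h,pickle
h.WS=pickle.load(open("ws1.pkl","rb"));im=cv2.imread("pics/w1.png")
c=get_calibration("wrist");print(np.round(c["position"]),np.round(c["K"],0).tolist(),np.round(h._gc("wrist")["hand_eye"],2).tolist())
M={c:np.load(f"lid_{c}.npy") for c in("scene","top","wrist")}
f=lambda x:(lidR(x[3]),x[:3])
for ms in(M,{"wrist":M["wrist"]},{k:M[k] for k in("wrist","top")}):
    r=fit(LID,ms,f,[581,100,139,11],[8,8,8,4]);print(list(ms),r.x.round(1),r.fun)
for x,col in(([581,100,138.7,11],(0,0,255)),(r.x,(0,255,0))):
    R,t=f(np.array(x,float))
    for b in LID: cv2.polylines(im,[cv2.convexHull(proj("wrist",b@R.T+t[:3]).astype(np.float32)).astype(int)],True,col,1)
cv2.imwrite("pics/w1o.png",im)
E
```

```text
[369.  74. 337.] [[307.0, 0.0, 276.0], [0.0, 307.0, 210.0], [0.0, 0.0, 1.0]] [[-0.0, -0.28, 0.96, -138.91], [1.0, -0.0, 0.0, 0.78], [0.0, 0.96, 0.28, -74.96], [0.0, 0.0, 0.0, 1.0]]
['scene', 'top', 'wrist'] [581.1 100.  138.4  11.5] 0.3201998454905718
['wrist'] [585.1 101.  132.4  10.9] 0.11668602172666731Traceback (most recent call last):
  File "<stdin>", line 8, in <module>
  File "h.py", line 36, in fit
    return minimize(cost,x0,method="Nelder-Mead",options=dict(initial_simplex=sim,maxiter=250,xatol=.1,fatol=1e-4))
    res = _minimize_neldermead(fun, x0, args, callback, bounds=bounds,
                               **options)
    fxr = func(xr)
    fx = function(np.copy(x), *(wrapper_args + args))
  File "h.py", line 33, in cost
    for c in up: r=render(c,model,R,t);s+=1-(r&up[c]).sum()/(r|up[c]).sum()
                   ~~~~~~^^^^^^^^^^^^^
  File "h.py", line 27, in render
    h=cv2.convexHull(((proj(cam,b@R.T+t)+.5)*S*16-8).astype(np.int32)); cv2.fillConvexPoly(m,h,1,shift=4)
                       ~~~~^^^^^^^^^^^^^
  File "h.py", line 4, in proj
    c=get_calibration(cam);
  File "h.py", line 40, in get_calibration
    c=_gc(n)
ValueError: time passes only in moves, steps and waits
```

```bash
python3 - <<'E'
s=open("h.py").read()
s=s.replace("_gc=get_calibration\n","import functools\n_gc=functools.lru_cache(None)(get_calibration)\n")
open("h.py","w").write(s)
E
python3 - <<'E'
from h import *
import h,pickle
st()
h.WS=pickle.load(open("ws1.pkl","rb"));im=cv2.imread("pics/w1.png")
f=lambda x:(lidR(x[3]),x[:3])
for x,col in(([581.1,100,138.4,11.5],(0,0,255)),([585.1,101,132.4,10.9],(0,255,0))):
    R,t=f(np.array(x,float))
    for b in LID: cv2.polylines(im,[cv2.convexHull(proj("wrist",b@R.T+t[:3]).astype(np.float32)).astype(int)],True,col,1)
cv2.imwrite("pics/w1o.png",im)
E
```

```text
3.48 [498.7 105.7 254.6] [[0.5, -0.209, 0.84], [0.113, 0.978, 0.176], [-0.859, 0.007, 0.512]] F [-1.2  0.2  0. ] w 0.999 q [-17.  -3.   1. 133.   5.  20.  81.]
```

View pics/w1o.png

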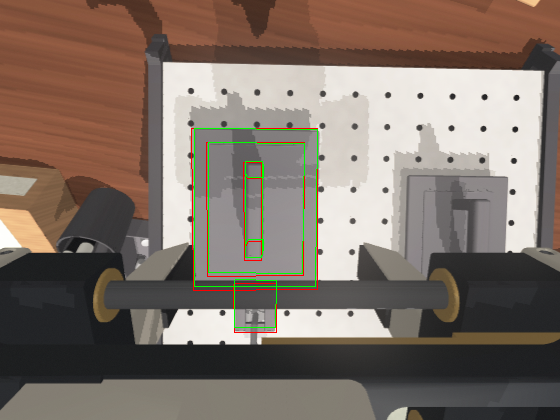

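```bash
python3 - <<'E'
from h import *
plan([529,89.8,213],toolR(11.2,30),n=2)
E
```

```text
dist 53.9 ang 1.27 rows 2
[[0.61, -0.28, 0.02], [0.05, 0.07, -0.07], 0]
[[0.62, -0.27, 0.02], [0.05, 0.07, -0.07], 0]
```

Request:
step_arm(deltas=[[[0.61,-0.28,0.02],[0.05,0.07,-0.07],0],[[0.62,-0.27,0.02],[0.05,0.07,-0.07],0],[[0,0,0],[0,0,0],0]])

```text
clock: 3.73
position: [528.2, 95.0, 213.7]
orientation: [[0.492, -0.2, 0.847], [0.102, 0.98, 0.172], [-0.864, 0.001, 0.503]]
wrist_force: [-0.1, -0.2, -0.0]
width: 1.002
```

```bash
python3 - <<'E'
from h import *
st();plan([558.4,95.6,161],toolR(11.2,30),n=4)
E
```

```text
3.73 [528.2  95.  213.7] [[0.492, -0.2, 0.847], [0.102, 0.98, 0.172], [-0.864, 0.001, 0.503]] F [-0.1 -0.2 -0. ] w 1.002 q [-16.   4.   2. 132.   4.  14.  85.]
dist 60.8 ang 0.4 rows 4
[[0.38, -0.03, -0.01], [0.01, 0.01, -0.01], 0]
[[0.38, -0.03, -0.0], [0.01, 0.01, -0.01], 0]
[[0.38, -0.03, -0.0], [0.01, 0.01, -0.01], 0]
[[0.38, -0.03, -0.0], [0.01, 0.01, -0.01], 0]
```

```bash
python3 - <<'E'
from h import *
plan([558.4,95.6,161],toolR(11.2,24),n=5)
E
```

```text
dist 60.8 ang 6.2 rows 5
[[0.3, -0.03, -0.0], [0.01, 0.21, -0.01], 0]
[[0.3, -0.03, 0.0], [0.01, 0.21, -0.01], 0]
[[0.3, -0.03, 0.01], [0.01, 0.21, -0.01], 0]
[[0.3, -0.03, 0.02], [0.01, 0.21, -0.01], 0]
[[0.3, -0.03, 0.02], [0.01, 0.21, -0.01], 0]
```

Request:
step_arm(deltas=[[[0.3,-0.03,0],[0.01,0.21,0],0],[[0.3,-0.03,0],[0.01,0.21,0],0],[[0.3,-0.03,0.01],[0.01,0.21,0],0],[[0.3,-0.03,0.02],[0.01,0.21,0],0],[[0.3,-0.03,0.02],[0.01,0.21,0],0]])

```text
clock: 4.15
position: [552.2, 104.3, 160.6]
orientation: [[0.388, -0.207, 0.898], [0.09, 0.978, 0.186], [-0.917, 0.009, 0.398]]
wrist_force: [-0.7, 0.1, -0.4]
width: 1.001
```

Request:
step_arm(deltas=[[[0,0,0],[0,0,0],0],[[0,0,0],[0,0,0],0]])

```text
clock: 4.32
position: [550.8, 107.7, 159.8]
orientation: [[0.385, -0.21, 0.899], [0.093, 0.978, 0.189], [-0.918, 0.01, 0.396]]
wrist_force: [-0.4, 0.7, -0.0]
width: 1.0
```

```bash
python3 - <<'E'
from h import *
im=capture("scene");t=capture("top");wshot()
w=capture("wrist")
st();plan([558.4,95.6,161],toolR(11.2,24),n=2)
a=cv2.resize(im[205:285,250:357],(535,400),interpolation=cv2.INTER_CUBIC)
cv2.imwrite("pics/g.png",np.hstack([a,cv2.resize(w[90:350,150:322],(264,400))]))
E
```

```text
4.52 [551.3 106.7 160.5] [[0.387, -0.209, 0.898], [0.092, 0.978, 0.188], [-0.918, 0.01, 0.397]] F [ 0.2 -0.3 -0.1] w 0.996 q [-14.  14.   1. 126.  -0.  17.  88.]
dist 13.2 ang 1.2 rows 2
[[0.02, -0.15, 0.06], [0.05, -0.05, -0.07], 0]
[[0.02, -0.15, 0.06], [0.05, -0.05, -0.07], 0]
```

View pics/g.png

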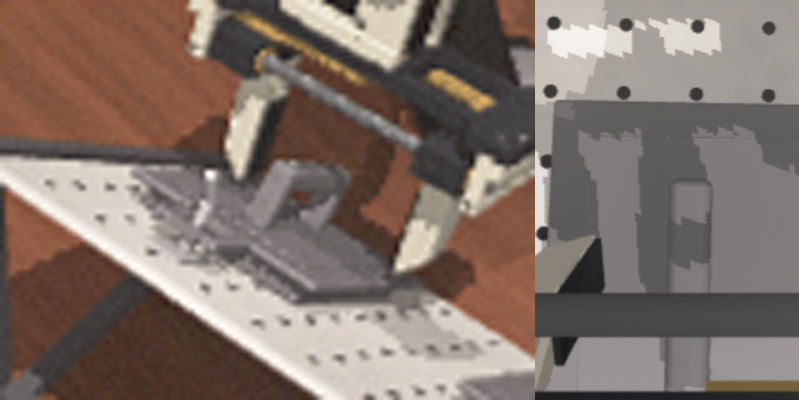

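Request:
step_arm(deltas=[[[0.02,-0.15,0.06],[0.05,-0.05,-0.07],0],[[0.02,-0.15,0.06],[0.05,-0.05,-0.07],0],[[0,0,0],[0,0,0],0]])

```text
clock: 4.77
position: [559.0, 95.2, 162.6]
orientation: [[0.403, -0.193, 0.895], [0.079, 0.981, 0.176], [-0.912, -0.0, 0.41]]
wrist_force: [0.2, -0.1, -0.4]
width: 1.001
```

```bash
python3 - <<'E'
from h import *
st();plan([558.4,95.6,161],toolR(11.2,24),n=1)
E
```

```text
4.77 [559.   95.2 162.6] [[0.403, -0.193, 0.895], [0.079, 0.981, 0.176], [-0.912, -0.0, 0.41]] F [ 0.2 -0.1 -0.4] w 1.001 q [-15.  14.   2. 126.   1.  16.  88.]
dist 1.8 ang 0.24 rows 1
[[0.03, 0.01, -0.03], [-0.01, 0.04, 0.01], 0]
```

Request:
step_arm(deltas=[[[0.03,0,0],[0,0,0],0.6],[[0,0,0],[0,0,0],0.8],[[0,0,0],[0,0,0],1],[[0,0,0],[0,0,0],1],[[0,0,0],[0,0,0],1]], force=40)

```text
clock: 5.18
position: [559.7, 94.3, 161.8]
orientation: [[0.404, -0.191, 0.895], [0.078, 0.982, 0.175], [-0.912, -0.0, 0.411]]
wrist_force: [-0.2, 0.7, -0.5]
width: 0.692
```

Request:
step_arm(deltas=[[[0,0,0],[0,0,0],1],[[0,0,0],[0,0,0],1],[[0,0,0],[0,0,0],1]])

```text
clock: 5.43
position: [559.6, 94.5, 161.6]
orientation: [[0.403, -0.192, 0.895], [0.078, 0.981, 0.175], [-0.912, -0.0, 0.411]]
wrist_force: [0.9, -0.4, -0.4]
width: 0.467
```

Request:
step_arm(deltas=[[[0,0,0],[0,0,0],1],[[0,0,0],[0,0,0],1],[[0,0,0],[0,0,0],1],[[0,0,0],[0,0,0],1],[[0,0,0],[0,0,0],1]])

```text
clock: 5.85
position: [559.5, 94.7, 161.6]
orientation: [[0.403, -0.192, 0.895], [0.079, 0.981, 0.175], [-0.912, -0.0, 0.411]]
wrist_force: [-0.0, 0.5, -1.0]
width: 0.147
```

Request:
step_arm(deltas=[[[0,0,0],[0,0,0],1]])

```text
clock: 5.93
position: [559.5, 94.7, 161.6]
orientation: [[0.403, -0.192, 0.895], [0.079, 0.981, 0.175], [-0.912, -0.0, 0.411]]
wrist_force: [-0.3, 0.0, 0.2]
width: 0.15
```

```bash
python3 - <<'E'
from h import *
st()
s=robot.sense();p=np.array(s["position"]);R=lidR(11.2)
plan(p+R[:,0]*20,s["orientation"],n=4,close=1)
E
```

```text
5.93 [559.5  94.7 161.6] [[0.403, -0.192, 0.895], [0.079, 0.981, 0.175], [-0.912, -0.0, 0.411]] F [-0.3  0.   0.2] w 0.15 q [-15.  14.   2. 126.   1.  16.  88.]
dist 20.0 ang 0.0 rows 4
[[-0.04, 0.0, 0.12], [0.0, 0.0, 0.0], 1]
[[-0.04, 0.0, 0.12], [0.0, 0.0, 0.0], 1]
[[-0.04, 0.0, 0.12], [0.0, 0.0, 0.0], 1]
[[-0.04, 0.0, 0.12], [0.0, 0.0, 0.0], 1]
```

Gripped on the bar (width 13.8 mm). Lift up the slope by ~19 mm.

Request:
step_arm(deltas=[[[-0.04,0,0.12],[0,0,0],1],[[-0.04,0,0.12],[0,0,0],1],[[-0.04,0,0.12],[0,0,0],1],[[-0.04,0,0.11],[0,0,0],1]], force=55)

```text
clock: 6.27
position: [568.1, 96.1, 171.1]
orientation: [[0.39, -0.192, 0.901], [0.075, 0.981, 0.176], [-0.918, -0.001, 0.397]]
wrist_force: [-4.8, -1.1, -2.1]
width: 0.149
```

```bash
python3 - <<'E'
from h import *
st()
s=robot.sense();p=np.array(s["position"]);R=lidR(11.2);d=p-[559.5,94.7,161.6];print("moved in lid frame",(R.T@d).round(1))
t=np.array([559.5,94.7,161.6])+R[:,0]*19
plan(t,toolR(11.2,24),n=1,close=1)
plan(t+R[:,2]*60,toolR(11.2,24),n=4,close=1)
E
```

```text
6.27 [568.1  96.1 171.1] [[0.39, -0.192, 0.901], [0.075, 0.981, 0.176], [-0.918, -0.001, 0.397]] F [-4.8 -1.1 -2.1] w 0.149 q [-14.  14.   2. 124.   1.  19.  88.]
moved in lid frame [12.9 -0.3  0.6]
dist 6.1 ang 0.64 rows 1
[[-0.04, 0.01, 0.15], [-0.02, -0.1, 0.02], 1]
dist 59.7 ang 0.64 rows 4
[[-0.36, 0.0, -0.1], [-0.01, -0.03, 0.0], 1]
[[-0.36, 0.0, -0.1], [-0.01, -0.03, 0.0], 1]
[[-0.36, 0.0, -0.1], [-0.01, -0.03, 0.0], 1]
[[-0.36, 0.0, -0.1], [-0.01, -0.03, 0.0], 1]
```

Request:
step_arm(deltas=[[[-0.05,0,0.13],[0,-0.08,0],1],[[-0.03,0,0.07],[0,-0.05,0],1]])

```text
clock: 6.43
position: [575.1, 97.4, 177.9]
orientation: [[0.403, -0.192, 0.895], [0.078, 0.981, 0.175], [-0.912, -0.001, 0.41]]
wrist_force: [0.1, -0.4, -2.3]
width: 0.146
```

```bash
python3 - <<'E'
from h import *
st()
s=robot.sense();p=np.array(s["position"]);R=lidR(11.2);d=p-[559.5,94.7,161.6];print("moved in lid frame",(R.T@d).round(1))
t=np.array([559.5,94.7,161.6])+R[:,0]*19
plan(t+R[:,2]*60,toolR(11.2,24),n=4,close=1)
E
```

```text
6.43 [575.1  97.4 177.9] [[0.403, -0.192, 0.895], [0.078, 0.981, 0.175], [-0.912, -0.001, 0.41]] F [ 0.1 -0.4 -2.3] w 0.146 q [-14.  14.   2. 123.   1.  19.  88.]
moved in lid frame [22.7 -0.3  0.4]
dist 59.8 ang 0.26 rows 4
[[-0.34, 0.0, -0.15], [-0.01, 0.01, 0.0], 1]
[[-0.34, 0.0, -0.15], [-0.01, 0.01, 0.0], 1]
[[-0.34, 0.0, -0.15], [-0.01, 0.01, 0.0], 1]
[[-0.34, 0.0, -0.15], [-0.01, 0.01, 0.0], 1]
```

Request:
step_arm(deltas=[[[-0.34,0,-0.14],[0,0,0],1],[[-0.34,0,-0.14],[0,0,0],1],[[-0.34,0,-0.14],[0,0,0],1],[[-0.34,0,-0.14],[0,0,0],1],[[-0.34,0,-0.14],[0,0,0],1]])

```text
clock: 6.85
position: [527.5, 88.4, 232.3]
orientation: [[0.412, -0.192, 0.891], [0.08, 0.981, 0.174], [-0.908, -0.001, 0.42]]
wrist_force: [-0.3, -0.7, -2.1]
width: 0.147
```

```bash
python3 - <<'E'
from h import *
st()
s=robot.sense();p=np.array(s["position"]);R=lidR(11.2);d=p-[559.5,94.7,161.6];print("moved in lid frame",(R.T@d).round(1))
plan(p+[-10,-10,120],s["orientation"],close=1)
E
```

```text
6.85 [527.5  88.4 232.3] [[0.412, -0.192, 0.891], [0.08, 0.981, 0.174], [-0.908, -0.001, 0.42]] F [-0.3 -0.7 -2.1] w 0.147 q [-15.   4.   2. 127.   2.  25.  87.]
moved in lid frame [26.9  0.  73.1]
dist 120.8 ang 0.0 rows 4
[[-0.71, -0.05, 0.25], [0.0, 0.0, 0.0], 1]
[[-0.71, -0.05, 0.25], [0.0, 0.0, 0.0], 1]
[[-0.71, -0.05, 0.25], [0.0, 0.0, 0.0], 1]
[[-0.71, -0.05, 0.25], [0.0, 0.0, 0.0], 1]
```

Request:
step_arm(deltas=[[[-0.71,-0.05,0.25],[0,0,0],1],[[-0.71,-0.05,0.25],[0,0,0],1],[[-0.71,-0.1,0.25],[0,0,0],1]])

```text
clock: 7.1
position: [516.9, 78.8, 321.6]
orientation: [[0.406, -0.193, 0.893], [0.079, 0.981, 0.176], [-0.91, -0.001, 0.414]]
wrist_force: [1.3, 0.3, -3.2]
width: 0.145
```

```bash
python3 - <<'E'
from h import *
st()
plan([514,-287,270],toolR(18.4,-21),close=1)
for c in "carton_a","marker_cup":
    pass
E
```

```text
7.1 [516.9  78.8 321.6] [[0.406, -0.193, 0.893], [0.079, 0.981, 0.176], [-0.91, -0.001, 0.414]] F [ 1.3  0.3 -3.2] w 0.145 q [-15.  -5.   3. 122.   1.  38.  89.]
dist 369.5 ang 46.0 rows 10
[[0.04, -0.9, -0.22], [-0.12, 0.76, 0.0], 1]
[[0.06, -0.89, -0.23], [-0.12, 0.76, 0.0], 1]
[[0.08, -0.89, -0.23], [-0.12, 0.76, 0.0], 1]
[[0.1, -0.89, -0.24], [-0.12, 0.76, 0.0], 1]
[[0.11, -0.88, -0.24], [-0.12, 0.76, 0.0], 1]
[[0.13, -0.88, -0.24], [-0.12, 0.76, 0.0], 1]
[[0.15, -0.88, -0.24], [-0.12, 0.76, 0.0], 1]
[[0.17, -0.87, -0.24], [-0.12, 0.76, 0.0], 1]
[[0.19, -0.87, -0.24], [-0.12, 0.76, 0.0], 1]
[[0.21, -0.87, -0.24], [-0.12, 0.76, 0.0], 1]
```

Request:
step_arm(deltas=[[[0.04,-0.9,-0.22],[-0.12,0.76,0],1],[[0.06,-0.89,-0.23],[-0.12,0.76,0],1],[[0.08,-0.89,-0.23],[-0.12,0.76,0],1],[[0.1,-0.89,-0.24],[-0.12,0.76,0],1],[[0.11,-0.88,-0.24],[-0.12,0.76,0],1]])

```text
clock: 7.52
position: [525.8, -100.8, 314.4]
orientation: [[0.059, -0.273, 0.96], [-0.002, 0.962, 0.273], [-0.998, -0.018, 0.056]]
wrist_force: [0.3, 1.1, -2.5]
width: 0.142
```

```bash
python3 - <<'E'
from h import *
st()
plan([514,-287,240],toolR(18.4,-21),close=1)
E
```

```text
7.52 [ 525.8 -100.8  314.4] [[0.059, -0.273, 0.96], [-0.002, 0.962, 0.273], [-0.998, -0.018, 0.056]] F [ 0.3  1.1 -2.5] w 0.142 q [ -5.   9.  15. 104.  -3.  63. 117.]
dist 200.9 ang 24.36 rows 6
[[0.31, -0.73, -0.28], [-0.08, 0.67, 0.02], 1]
[[0.33, -0.73, -0.26], [-0.08, 0.67, 0.02], 1]
[[0.34, -0.72, -0.24], [-0.08, 0.67, 0.02], 1]
[[0.36, -0.72, -0.22], [-0.08, 0.67, 0.02], 1]
[[0.37, -0.72, -0.2], [-0.08, 0.67, 0.02], 1]
[[0.38, -0.72, -0.18], [-0.08, 0.67, 0.02], 1]
```

Request:
step_arm(deltas=[[[0.31,-0.73,-0.28],[-0.08,0.67,0.02],1],[[0.33,-0.73,-0.26],[-0.08,0.67,0.02],1],[[0.34,-0.72,-0.24],[-0.08,0.67,0.02],1],[[0.36,-0.72,-0.22],[-0.08,0.67,0.02],1],[[0.37,-0.72,-0.2],[-0.08,0.67,0.02],1]])

```text
clock: 7.93
position: [526.8, -267.7, 257.8]
orientation: [[-0.265, -0.314, 0.912], [-0.104, 0.949, 0.297], [-0.959, -0.016, -0.284]]
wrist_force: [0.9, -0.6, -3.0]
width: 0.151
```

```bash
python3 - <<'E'
from h import *
st()
plan([514,-287,230],toolR(18.4,-21),close=1)
E
```

```text
7.93 [ 526.8 -267.7  257.8] [[-0.265, -0.314, 0.912], [-0.104, 0.949, 0.297], [-0.959, -0.016, -0.284]] F [ 0.9 -0.6 -3. ] w 0.151 q [  4.  29.  20.  89.   2.  76. 130.]
dist 36.2 ang 4.61 rows 1
[[0.8, -0.35, -0.24], [-0.06, 0.75, 0.14], 1]
```

Request:
step_arm(deltas=[[[0.4,-0.17,-0.12],[-0.03,0.38,0.07],1],[[0.4,-0.17,-0.12],[-0.03,0.38,0.07],1],[[0,0,0],[0,0,0],1],[[0,0,0],[0,0,0],1]])

```text
clock: 8.27
position: [517.2, -297.3, 225.3]
orientation: [[-0.341, -0.312, 0.887], [-0.121, 0.95, 0.288], [-0.932, -0.009, -0.362]]
wrist_force: [0.4, -0.1, -3.3]
width: 0.15
```

```bash
cat >> h.py <<'E'
def lidfit(cams,pose,x0,steps,tag,model=LID,name="lid"):
    ms={};ims={}
    for c in cams:
        ims[c]=wshot() if c=="wrist" else capture(c)
        r=finder.trace(c,name)
        print(c,[(round(q["p"],2),np.round(q["at"]).tolist(),int(q["pixels"].sum())) for q in r[:2]])
        if r: ms[c]=r[0]["pixels"]
    r=fit(model,ms,pose,x0,steps);print(name,r.x.round(2),round(r.fun,3))
    R,t=pose(r.x)
    for c in ims:
        for b in model: cv2.polylines(ims[c],[cv2.convexHull(proj(c,b@R.T+t).astype(np.float32)).astype(int)],True,(0,255,0),1)
        cv2.imwrite(f"pics/{tag}_{c}.png",ims[c])
    return r.x
E
python3 - <<'E'
from h import *
st()
s=robot.sense();p=np.array(s["position"]);To=np.array(s["orientation"])
# held lid: lid R = tool R rotated by 21 about tool y (lean); params: offset xyz in world, yaw, pitch, roll deltas
base=Ro.from_matrix(np.column_stack([To[:,2],To[:,1],-To[:,0]]))*Ro.from_euler("y",-21,degrees=True)
print("nominal lid R",base.as_matrix().round(3).tolist())
o=p-base.as_matrix()[:,2]*34
lidfit(["scene","top"],lambda x:((base*Ro.from_euler("zy",[x[3],x[4]],degrees=True)).as_matrix(),x[:3]),[*o,0,0],[6,6,6,3,3],"hold")
print("nominal origin",o)
a=cv2.imread("pics/hold_scene.png")[80:300,140:390];b=cv2.imread("pics/hold_top.png")[110:330,250:500]
cv2.imwrite("pics/hold.png",cv2.resize(np.hstack([a,b]),(800,352),interpolation=cv2.INTER_CUBIC))
E
```

```text
8.27 [ 517.2 -297.3  225.3] [[-0.341, -0.312, 0.887], [-0.121, 0.95, 0.288], [-0.932, -0.009, -0.362]] F [ 0.4 -0.1 -3.3] w 0.15 q [  6.  34.  20.  87.   4.  77. 131.]
nominal lid R [[0.95, -0.312, 0.001], [0.312, 0.95, 0.01], [-0.004, -0.009, 1.0]]
scene [(0.96, [225.0, 153.0], 991)]
top [(0.62, [395.0, 236.0], 327)]
lid [ 517.6  -336.07  144.25   17.88  -23.31] 1.139
nominal origin [ 517.2116018  -297.61886791  191.25713966]
```

View pics/hold.png

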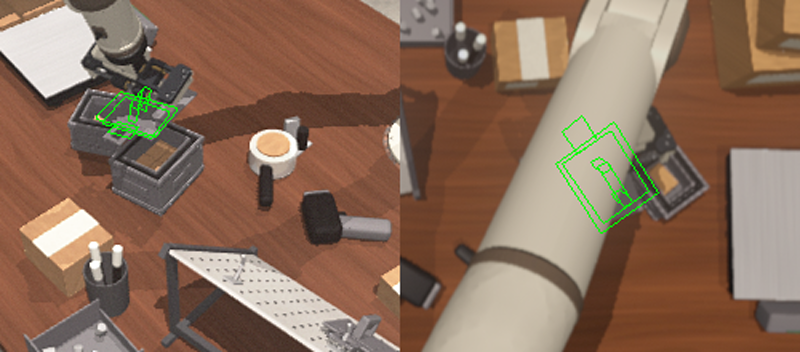

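```bash
cat >> h.py <<'E'
def held(dx=0,lean=-21):
    s=robot.sense();p=np.array(s["position"]);To=np.array(s["orientation"])
    B=(Ro.from_matrix(np.column_stack([To[:,2],To[:,1],-To[:,0]]))*Ro.from_euler("y",lean,degrees=True)).as_matrix()
    return B,p-B@np.array([dx,0,34.])
def draw(im,cam,model,R,t,col):
    for b in model: cv2.polylines(im,[cv2.convexHull(proj(cam,b@R.T+t).astype(np.float32)).astype(int)],True,col,1)
E
python3 - <<'E'
from h import *
w=wshot("pics/w2.png");r=finder.trace("wrist","lid");print([(round(q["p"],2),np.round(q["at"]).tolist(),int(q["pixels"].sum())) for q in r])
if r: np.save("lidh_wrist.npy",r[0]["pixels"])
s=capture("scene");cv2.imwrite("pics/s3.png",s)
rs=finder.trace("scene","lid");np.save("lidh_scene.npy",rs[0]["pixels"])
st();B,o=held()
import h,pickle;pickle.dump(h.WS,open("ws2.pkl","wb"))
TR=Rz(18.4);tt=np.array([514.2,-287,0])
RIM=[box(-74,74,-57,57,94.9,95)]
for im,c in((w,"wrist"),(s,"scene")):
    draw(im,c,LID,B,o,(0,255,0));draw(im,c,RIM,TR,tt,(0,0,255))
s=cv2.resize(s[90:240,170:290],(336,420),interpolation=cv2.INTER_CUBIC)
cv2.imwrite("pics/hold2.png",cv2.resize(np.hstack([w,s]),(800,375)))
E
```

```text
[(0.96, [273.0, 202.0], 21894)]
8.67 [ 516.6 -296.4  226.9] [[-0.341, -0.313, 0.886], [-0.121, 0.95, 0.289], [-0.932, -0.009, -0.362]] F [-0.1  0.1 -2.7] w 0.146 q [  6.  33.  20.  87.   4.  77. 131.]
```

View pics/hold2.png

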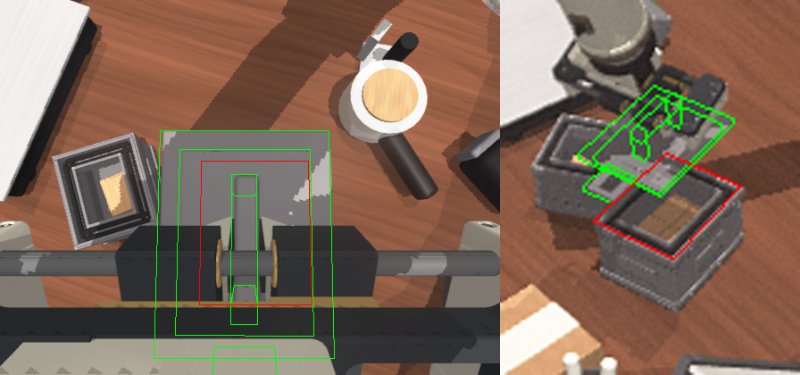

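```bash
python3 - <<'E'
from h import *
plan([514.2,-287,155],toolR(18.4,-21),close=1,n=5)
E
```

```text
dist 72.5 ang 0.57 rows 5
[[0.33, 0.05, 0.13], [-0.01, -0.01, 0.01], 1]
[[0.33, 0.05, 0.13], [-0.01, -0.01, 0.01], 1]
[[0.33, 0.05, 0.13], [-0.01, -0.01, 0.01], 1]
[[0.33, 0.05, 0.13], [-0.01, -0.01, 0.01], 1]
[[0.33, 0.05, 0.13], [-0.01, -0.01, 0.01], 1]
```

Request:
step_arm(deltas=[[[0.33,0.05,0.13],[0,0,0.01],1],[[0.33,0.05,0.13],[0,0,0.01],1],[[0.33,0.05,0.13],[0,0,0.01],1],[[0.25,0.05,0.1],[0,0,0.01],1],[[0.1,0.05,0.04],[0,0,0.01],1]])

```text
clock: 9.08
position: [516.4, -286.6, 170.1]
orientation: [[-0.334, -0.312, 0.889], [-0.118, 0.95, 0.289], [-0.935, -0.008, -0.354]]
wrist_force: [-0.0, -0.6, -3.4]
width: 0.145
```

Request:
step_arm(deltas=[[[0,0,0],[0,0,0],1],[[0,0,0],[0,0,0],1]])

```text
clock: 9.25
position: [515.6, -285.3, 168.4]
orientation: [[-0.337, -0.313, 0.888], [-0.117, 0.95, 0.291], [-0.934, -0.006, -0.356]]
wrist_force: [0.1, 0.0, -2.2]
width: 0.145
```

```bash
python3 - <<'E'
from h import *
st();plan([514.2,-287,155],toolR(18.4,-21),close=1,n=1)
E
```

```text
9.25 [ 515.6 -285.3  168.4] [[-0.337, -0.313, 0.888], [-0.117, 0.95, 0.291], [-0.934, -0.006, -0.356]] F [ 0.1  0.  -2.2] w 0.145 q [  6.  36.  19.  90.   3.  71. 130.]
dist 13.6 ang 0.39 rows 1
[[0.33, -0.03, 0.08], [-0.04, 0.02, 0.04], 1]
```

```bash
python3 - <<'E'
from h import *
s=capture("scene");B,o=held();st();cv2.imwrite("pics/s4.png",s)
Z=7;u,v=190,100
M=np.float32([[Z,0,-u*Z],[0,Z,-v*Z]])
I=cv2.warpAffine(s,M,(800,600),flags=cv2.INTER_CUBIC)
def dr(model,R,t,col):
    for b in model:
        h=cv2.convexHull(((proj("scene",b@R.T+t)-[u,v])*Z).astype(np.float32)).astype(int);cv2.polylines(I,[h],True,col,1)
dr([LID[0],LID[1],LID[3]],B,o,(0,255,0));dr([box(-74,74,-57,57,94.9,95),TUB[0]],Rz(18.4),np.array([514.2,-287,0]),(0,0,255))
cv2.imwrite("pics/s4z.png",I)
E
```

```text
9.3 [ 515.7 -285.3  168.5] [[-0.336, -0.313, 0.888], [-0.117, 0.95, 0.291], [-0.934, -0.006, -0.356]] F [ 0.2  0.3 -1.9] w 0.15 q [  6.  36.  19.  90.   3.  71. 130.]
```

View pics/s4z.png

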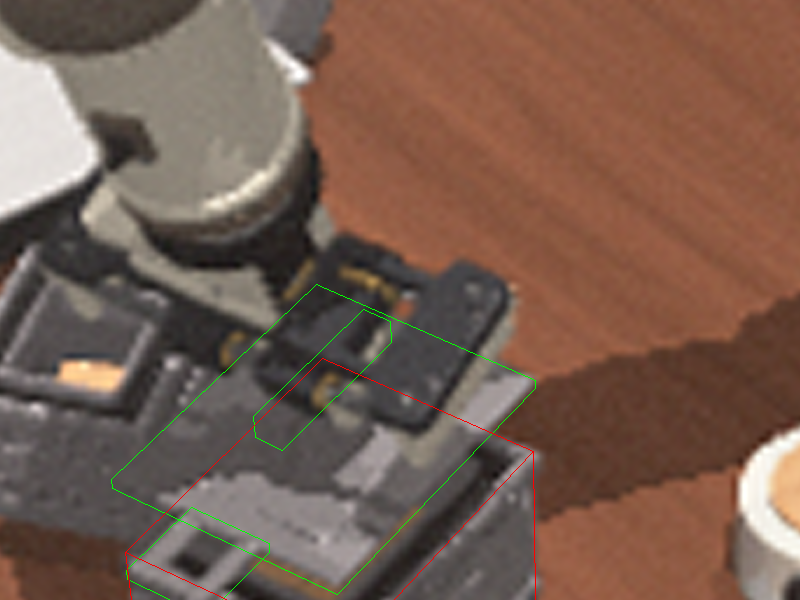

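Request:
step_arm(deltas=[[[0.2,-0.03,0.04],[-0.02,0,0.02],1],[[0.2,-0.02,0.04],[-0.02,0.02,0.02],1],[[0.05,0,0.02],[0,0,0],1],[[0,0,0],[0,0,0],1]])

```text
clock: 9.63
position: [514.7, -289.5, 150.3]
orientation: [[-0.337, -0.316, 0.887], [-0.115, 0.949, 0.294], [-0.935, -0.003, -0.356]]
wrist_force: [0.2, -0.2, -3.6]
width: 0.149
```

```bash
python3 - <<'E'
from h import *
st();plan([514.2,-287,138],toolR(18.4,-21),close=1,n=2)
E
```

```text
9.63 [ 514.7 -289.5  150.3] [[-0.337, -0.316, 0.887], [-0.115, 0.949, 0.294], [-0.935, -0.003, -0.356]] F [ 0.2 -0.2 -3.6] w 0.149 q [  6.  38.  19.  91.   2.  69. 130.]
dist 12.6 ang 0.22 rows 2
[[0.14, 0.03, 0.06], [-0.0, 0.01, 0.01], 1]
[[0.14, 0.03, 0.06], [-0.0, 0.01, 0.01], 1]
```

Request:
step_arm(deltas=[[[0.07,0.04,0.02],[0,0,0],1],[[0.04,0.01,0.02],[0,0,0],1],[[0,0,0],[0,0,0],1]])

```text
clock: 9.88
position: [513.8, -287.9, 145.1]
orientation: [[-0.337, -0.315, 0.887], [-0.114, 0.949, 0.293], [-0.935, -0.003, -0.356]]
wrist_force: [0.1, 0.0, -2.1]
width: 0.15
```

```bash
python3 - <<'E'
from h import *
st();plan([514.2,-287,137],toolR(18.4,-21),close=1,n=2)
E
```

```text
9.88 [ 513.8 -287.9  145.1] [[-0.337, -0.315, 0.887], [-0.114, 0.949, 0.293], [-0.935, -0.003, -0.356]] F [ 0.1  0.  -2.1] w 0.15 q [  6.  38.  19.  91.   2.  68. 130.]
dist 8.2 ang 0.22 rows 2
[[0.09, 0.01, 0.04], [-0.01, 0.01, 0.01], 1]
[[0.09, 0.01, 0.04], [-0.01, 0.01, 0.01], 1]
```

Request:
step_arm(deltas=[[[0.06,0.01,0.02],[0,0.01,0],1],[[0.03,0,0.01],[0,0,0],1]])

```text
clock: 10.05
position: [513.9, -287.6, 141.4]
orientation: [[-0.337, -0.315, 0.887], [-0.115, 0.949, 0.293], [-0.934, -0.003, -0.356]]
wrist_force: [-0.2, 0.6, -2.1]
width: 0.145
```

Request:
step_arm(deltas=[[[0.04,0,0.015],[0,0,0],1],[[0.02,0,0.01],[0,0,0],1]])

```text
clock: 10.22
position: [514.1, -287.5, 138.6]
orientation: [[-0.337, -0.315, 0.887], [-0.115, 0.949, 0.293], [-0.934, -0.003, -0.356]]
wrist_force: [-0.2, -0.2, -2.3]
width: 0.145
```

```bash
python3 - <<'E'
from h import *
st();plan([514.2,-287,136],toolR(18.4,-21),close=1,n=1)
E
```

```text
10.22 [ 514.1 -287.5  138.6] [[-0.337, -0.315, 0.887], [-0.115, 0.949, 0.293], [-0.934, -0.003, -0.356]] F [-0.2 -0.2 -2.3] w 0.145 q [  6.  38.  19.  91.   2.  68. 130.]
dist 2.7 ang 0.23 rows 1
[[0.06, 0.01, 0.03], [-0.02, 0.02, 0.03], 1]
```

Request:
step_arm(deltas=[[[0.03,0,0.012],[0,0,0],1],[[0.02,0,0.01],[0,0,0],1]])

```text
clock: 10.38
position: [514.3, -287.4, 136.3]
orientation: [[-0.337, -0.315, 0.887], [-0.115, 0.949, 0.294], [-0.934, -0.003, -0.356]]
wrist_force: [-0.2, 0.4, -2.8]
width: 0.147
```

Request:
step_arm(deltas=[[[0.02,0,0.01],[0,0,0],1],[[0,0,0],[0,0,0],1]])

```text
clock: 10.55
position: [514.4, -287.3, 135.2]
orientation: [[-0.337, -0.315, 0.887], [-0.115, 0.949, 0.294], [-0.934, -0.003, -0.356]]
wrist_force: [0.6, 0.8, -2.2]
width: 0.148
```

Request:
step_arm(deltas=[[[0.02,0,0.008],[0,0,0],1],[[0,0,0],[0,0,0],1]])

```text
clock: 10.72
position: [514.5, -287.3, 135.0]
orientation: [[-0.337, -0.315, 0.887], [-0.115, 0.949, 0.294], [-0.934, -0.003, -0.356]]
wrist_force: [-1.4, 1.2, -1.7]
width: 0.148
```

Request:
step_arm(deltas=[[[0.02,0,0.008],[0,0,0],1],[[0,0,0],[0,0,0],1]])

```text
clock: 10.88
position: [514.5, -287.3, 134.9]
orientation: [[-0.337, -0.315, 0.887], [-0.115, 0.949, 0.293], [-0.934, -0.003, -0.356]]
wrist_force: [-1.1, 0.9, -2.2]
width: 0.146
```

Request:
step_arm(deltas=[[[0.04,0,0.015],[0,0,0],1],[[0.03,0,0.01],[0,0,0],1]])

```text
clock: 11.05
position: [514.6, -287.4, 134.6]
orientation: [[-0.337, -0.315, 0.887], [-0.115, 0.949, 0.293], [-0.934, -0.003, -0.356]]
wrist_force: [-2.1, 3.1, 9.1]
width: 0.148
```

```bash
python3 - <<'E'
from h import *
s=capture("scene");B,o=held();st();print(o.round(1));w=wshot()
r=finder.trace("scene","lid")
Z=7;u,v=190,118
I=cv2.warpAffine(s,np.float32([[Z,0,-u*Z],[0,Z,-v*Z]]),(600,550),flags=cv2.INTER_CUBIC)
def dr(model,R,t,col):
    for b in model:
        h=cv2.convexHull(((proj("scene",b@R.T+t)-[u,v])*Z).astype(np.float32)).astype(int);cv2.polylines(I,[h],True,col,1)
dr([LID[0]],B,o,(0,255,0));dr([TUB[0]],Rz(18.4),np.array([514.2,-287,0]),(0,0,255))
cv2.imwrite("pics/s5z.png",I)
E
```

```text
11.1 [ 514.6 -287.4  134.6] [[-0.337, -0.315, 0.887], [-0.115, 0.949, 0.293], [-0.934, -0.003, -0.356]] F [-2.3  3.4  8.6] w 0.144 q [  6.  39.  19.  91.   2.  67. 130.]
[ 514.8 -287.5  100.6]
```

View pics/s5z.png

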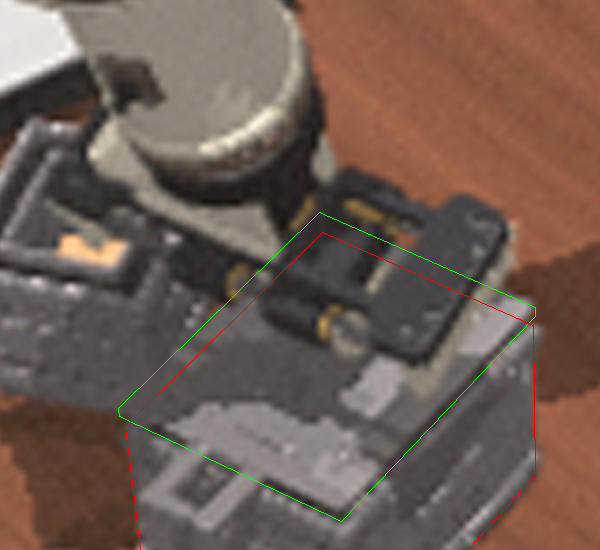

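Request:
step_arm(deltas=[[[0,0,0],[0,0,0],1],[[0,0,0],[0,0,0],0.6],[[0,0,0],[0,0,0],0.4],[[0,0,0],[0,0,0],0.4],[[0,0,0],[0,0,0],0.4]], force=20)

```text
clock: 11.62
position: [515.5, -288.2, 135.0]
orientation: [[-0.335, -0.315, 0.888], [-0.117, 0.949, 0.293], [-0.935, -0.006, -0.354]]
wrist_force: [-0.8, 0.1, -0.3]
width: 0.392
```

Request:
step_arm(deltas=[[[0,0,0],[0,0,0],0.4],[[0,0,0],[0,0,0],0.4],[[-0.2,0,0],[0,0,0],0.4],[[-0.6,0,0],[0,0,0],0.4],[[-0.8,0,0],[0,0,0],0.4]])

```text
clock: 12.03
position: [531.4, -280.4, 190.6]
orientation: [[-0.348, -0.312, 0.884], [-0.113, 0.95, 0.291], [-0.931, 0.002, -0.366]]
wrist_force: [0.3, -0.6, 0.6]
width: 0.6
```

Request:
step_arm(deltas=[[[-0.9,0,0],[0,0,0],0.4],[[-0.9,0,0],[0,0,0],0.4],[[-0.5,0,0],[0,0,0],0.4]])

```text
clock: 12.28
position: [564.6, -269.2, 282.3]
orientation: [[-0.349, -0.311, 0.884], [-0.112, 0.95, 0.29], [-0.931, 0.002, -0.366]]
wrist_force: [1.8, -0.7, 0.6]
width: 0.6
```

```bash
python3 - <<'E'
from h import *
st()
f=lambda x:(Rz(x[3]),x[:3])
x=lidfit(["scene","wrist"],f,[514.3,-287,101.5,18.4],[5,5,5,3],"laid")
a=cv2.imread("pics/laid_scene.png")[110:220,190:300];b=cv2.imread("pics/laid_wrist.png")
cv2.imwrite("pics/laid.png",np.hstack([cv2.resize(a,(420,420),interpolation=cv2.INTER_CUBIC),b])[:, :800])
E
```

```text
12.28 [ 564.6 -269.2  282.3] [[-0.349, -0.311, 0.884], [-0.112, 0.95, 0.29], [-0.931, 0.002, -0.366]] F [ 1.8 -0.7  0.6] w 0.6 q [  4.  35.  20.  77.   3.  86. 130.]
scene [(0.97, [237.0, 170.0], 1398), (0.28, [402.0, 264.0], 1728)]
wrist [(0.57, [273.0, 208.0], 14464), (0.56, [498.0, 320.0], 122)]
lid [ 514.52 -285.98  102.48   17.35] 0.201
```

View pics/laid.png

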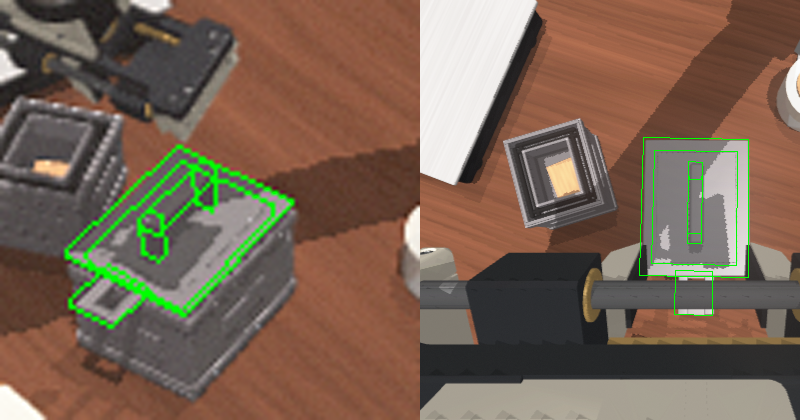

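```bash
python3 - <<'E'
from h import *
plan([579,-265.5,165],toolR(14,0),close=1)
E
```

```text
dist 114.8 ang 22.04 rows 4
[[0.62, -0.01, 0.36], [0.17, -0.9, 0.02], 1]
[[0.65, -0.01, 0.3], [0.17, -0.9, 0.02], 1]
[[0.68, -0.0, 0.24], [0.17, -0.9, 0.02], 1]
[[0.7, -0.0, 0.17], [0.17, -0.9, 0.02], 1]
```

Request:
step_arm(deltas=[[[0.5,0,0.36],[0.17,-0.9,0],1],[[0.5,0,0.3],[0.17,-0.9,0],1],[[0.5,0,0.24],[0.17,-0.9,0],1],[[0.4,0,0.17],[0.17,-0.9,0],1],[[0,0,0],[0,0,0],1]])

```text
clock: 12.9
position: [580.6, -261.0, 184.5]
orientation: [[0.005, -0.239, 0.971], [-0.004, 0.971, 0.239], [-1.0, -0.006, 0.004]]
wrist_force: [-2.2, -0.5, -0.3]
width: 0.29
```

Request:
step_arm(deltas=[[[0,0,0],[0,0,0],1],[[0,0,0],[0,0,0],1],[[0,0,0],[0,0,0],1]])

```text
clock: 13.15
position: [577.4, -260.9, 183.2]
orientation: [[-0.006, -0.239, 0.971], [-0.003, 0.971, 0.239], [-1.0, -0.002, -0.006]]
wrist_force: [0.8, 0.3, 0.1]
width: 0.066
```

```bash
python3 - <<'E'
from h import *
st();plan([579,-265.5,135],toolR(14,0),close=1,n=3)
E
```

```text
13.15 [ 577.4 -260.9  183.2] [[-0.006, -0.239, 0.971], [-0.003, 0.971, 0.239], [-1.0, -0.002, -0.006]] F [0.8 0.3 0.1] w 0.066 q [ 10.  29.  16.  96.  -9.  57. 133.]
dist 48.4 ang 0.42 rows 3
[[0.4, -0.04, 0.01], [-0.01, -0.02, 0.01], 1]
[[0.4, -0.04, 0.01], [-0.01, -0.02, 0.01], 1]
[[0.4, -0.04, 0.0], [-0.01, -0.02, 0.01], 1]
```

Request:
step_arm(deltas=[[[0.4,-0.04,0.01],[0,-0.02,0],1],[[0.4,-0.04,0.01],[0,-0.02,0],1],[[0.2,-0.04,0],[0,0,0],1],[[0.1,0,0],[0,0,0],1],[[0.05,0,0],[0,0,0],1]])

```text
clock: 13.57
position: [586.9, -264.8, 140.4]
orientation: [[0.002, -0.247, 0.969], [-0.007, 0.969, 0.247], [-1.0, -0.007, 0.0]]
wrist_force: [0.3, -0.1, -0.1]
width: 0.005
```

Request:
step_arm(deltas=[[[0.05,0,0],[0,0,0],1],[[0.05,0,0],[0,0,0],1]])

```text
clock: 13.73
position: [588.2, -264.5, 136.9]
orientation: [[0.002, -0.249, 0.969], [-0.007, 0.969, 0.249], [-1.0, -0.007, 0.0]]
wrist_force: [-0.5, -0.5, -0.4]
width: 0.005
```

Request:
step_arm(deltas=[[[0.05,0,-0.2],[0,0,0],1],[[0.05,0,-0.08],[0,0,0],1]])

```text
clock: 13.9
position: [578.1, -267.0, 133.5]
orientation: [[0.004, -0.25, 0.968], [-0.008, 0.968, 0.25], [-1.0, -0.008, 0.002]]
wrist_force: [-1.1, -0.7, -0.8]
width: 0.006
```

Request:
step_arm(deltas=[[[0.05,0,0],[0,0,0],1],[[0.05,0,0],[0,0,0],1]])

```text
clock: 14.07
position: [577.0, -267.9, 129.9]
orientation: [[0.004, -0.249, 0.969], [-0.008, 0.968, 0.249], [-1.0, -0.009, 0.002]]
wrist_force: [-1.3, 0.4, -0.1]
width: 0.006
```

Request:
step_arm(deltas=[[[0.05,0.03,0.04],[0,0,0],1],[[0.05,0,0],[0,0,0],1],[[0.05,0,0],[0,0,0],1]])

```text
clock: 14.32
position: [578.6, -266.7, 124.9]
orientation: [[0.006, -0.248, 0.969], [-0.008, 0.969, 0.248], [-1.0, -0.009, 0.004]]
wrist_force: [-3.7, 0.9, 12.2]
width: 0.002
```

Request:
step_arm(deltas=[[[0.05,0,0],[0,0,0],1],[[0.05,0,0],[0,0,0],1]])

```text
clock: 14.48
position: [579.6, -266.6, 123.6]
orientation: [[0.007, -0.248, 0.969], [-0.008, 0.969, 0.248], [-1.0, -0.009, 0.005]]
wrist_force: [-3.8, 1.8, 9.5]
width: 0.002
```

Request:
step_arm(deltas=[[[0.07,0,0],[0,0,0],1],[[0.07,0,0],[0,0,0],1],[[0.07,0,0],[0,0,0],1]])

```text
clock: 14.73
position: [580.6, -266.4, 120.1]
orientation: [[0.009, -0.249, 0.969], [-0.007, 0.969, 0.249], [-1.0, -0.009, 0.007]]
wrist_force: [-11.0, 4.4, 29.4]
width: 0.005
```

Request:
step_arm(deltas=[[[0.07,0,0],[0,0,0],1],[[0.07,0,0],[0,0,0],1]])

```text
clock: 14.9
position: [580.6, -266.4, 120.3]
orientation: [[0.01, -0.249, 0.969], [-0.005, 0.969, 0.249], [-1.0, -0.007, 0.008]]
wrist_force: [-7.3, 3.4, 19.6]
width: 0.002
```

Request:
step_arm(deltas=[[[0,0,0],[0,0,0],1],[[-0.5,0,0],[0,0,0],1],[[-0.9,0,0],[0,0,0],1],[[-0.6,0,0],[0,0,0],1]])

```text
clock: 15.23
position: [576.4, -264.0, 198.0]
orientation: [[-0.0, -0.249, 0.969], [-0.001, 0.969, 0.249], [-1.0, -0.001, -0.001]]
wrist_force: [1.2, 0.4, 0.4]
width: 0.006
```

```bash
python3 - <<'E'
from h import *
st();plan([449.6,-307.5,185],toolR(14,0),close=1,n=5)
E
```

```text
15.23 [ 576.4 -264.   198. ] [[-0.0, -0.249, 0.969], [-0.001, 0.969, 0.249], [-1.0, -0.001, -0.001]] F [1.2 0.4 0.4] w 0.006 q [ 10.  28.  16.  95.  -9.  58. 134.]
dist 134.6 ang 0.42 rows 5
[[0.07, -0.05, -0.67], [0.01, -0.0, 0.0], 1]
[[0.07, -0.05, -0.67], [0.01, -0.0, 0.0], 1]
[[0.07, -0.05, -0.67], [0.01, -0.0, 0.0], 1]
[[0.07, -0.06, -0.67], [0.01, -0.0, 0.0], 1]
[[0.06, -0.06, -0.67], [0.01, -0.0, 0.0], 1]
```

Request:
step_arm(deltas=[[[0,-0.05,-0.67],[0,0,0],1],[[0,-0.05,-0.67],[0,0,0],1],[[0.05,-0.05,-0.67],[0,0,0],1],[[0.1,-0.06,-0.67],[0,0,0],1],[[0.1,-0.06,-0.6],[0,0,0],1]])

```text
clock: 15.65
position: [460.6, -306.5, 195.3]
orientation: [[0.02, -0.261, 0.965], [-0.006, 0.965, 0.261], [-1.0, -0.011, 0.017]]
wrist_force: [-0.2, 0.6, 0.4]
width: 0.006
```

Request:
step_arm(deltas=[[[0,0,0],[0,0,0],1],[[0,0,0],[0,0,0],1]])

```text
clock: 15.82
position: [454.5, -309.4, 194.8]
orientation: [[0.016, -0.254, 0.967], [-0.006, 0.967, 0.254], [-1.0, -0.01, 0.014]]
wrist_force: [0.4, 0.0, -0.2]
width: 0.002
```

```bash
python3 - <<'E'
from h import *
st();plan([449.6,-307.5,145],toolR(14,0),close=1,n=3)
E
```

```text
15.82 [ 454.5 -309.4  194.8] [[0.016, -0.254, 0.967], [-0.006, 0.967, 0.254], [-1.0, -0.01, 0.014]] F [ 0.4  0.  -0.2] w 0.002 q [ 17.  20.  17. 108.  -8.  52. 143.]
dist 50.1 ang 1.23 rows 3
[[0.41, 0.03, -0.04], [0.04, 0.05, 0.03], 1]
[[0.41, 0.03, -0.04], [0.04, 0.05, 0.03], 1]
[[0.41, 0.03, -0.04], [0.04, 0.05, 0.03], 1]
```

Request:
step_arm(deltas=[[[0.1,0.03,-0.08],[0.85,0.05,0.03],1],[[0.3,0.02,0],[0.85,0.05,0.03],1],[[0.4,0,0],[0.85,0,0],1],[[0.3,0,0],[0.85,0,0],1],[[0,0,0],[0,0,0],1]])

```text
clock: 16.23
position: [455.7, -308.5, 151.1]
orientation: [[0.011, 0.114, 0.993], [-0.004, 0.994, -0.114], [-1.0, -0.003, 0.011]]
wrist_force: [0.2, 0.7, -0.8]
width: 0.005
```

```bash
python3 - <<'E'
from h import *
st();plan([449.6,-307.5,132],toolR(-6,0),close=1,n=3)
E
```

```text
16.23 [ 455.7 -308.5  151.1] [[0.011, 0.114, 0.993], [-0.004, 0.994, -0.114], [-1.0, -0.003, 0.011]] F [ 0.2  0.7 -0.8] w 0.005 q [ 15.  24.  21. 110. -12.  48. 125.]
dist 20.1 ang 0.83 rows 3
[[0.16, 0.0, -0.05], [-0.03, 0.03, 0.01], 1]
[[0.16, 0.0, -0.05], [-0.03, 0.03, 0.01], 1]
[[0.16, 0.0, -0.05], [-0.03, 0.03, 0.01], 1]
```

Request:
step_arm(deltas=[[[0.16,0,-0.08],[0,0.03,0],1],[[0.13,0,-0.06],[0,0.03,0],1],[[0.1,0,-0.05],[0,0.03,0],1],[[0.05,0,0],[0,0,0],1]])

```text
clock: 16.57
position: [450.6, -307.2, 133.3]
orientation: [[0.002, 0.102, 0.995], [-0.004, 0.995, -0.102], [-1.0, -0.004, 0.003]]
wrist_force: [-1.4, -0.4, 2.2]
width: 0.006
```

Request:
step_arm(deltas=[[[0.05,0,0],[0,0,0],1],[[0.05,0,0],[0,0,0],1]])

```text
clock: 16.73
position: [450.4, -307.6, 129.5]
orientation: [[0.002, 0.101, 0.995], [-0.004, 0.995, -0.101], [-1.0, -0.004, 0.003]]
wrist_force: [-0.6, -0.8, 0.4]
width: 0.008
```

Request:
step_arm(deltas=[[[0.04,0,0],[0,0,0],1],[[0.04,0,0],[0,0,0],1]])

```text
clock: 16.9
position: [450.7, -307.8, 126.4]
orientation: [[0.003, 0.101, 0.995], [-0.004, 0.995, -0.1], [-1.0, -0.004, 0.004]]
wrist_force: [-0.4, -0.1, -0.4]
width: 0.001
```

Request:
step_arm(deltas=[[[0.05,0,0],[0,0,0],1],[[0.05,0,0],[0,0,0],1]])

```text
clock: 17.07
position: [450.9, -308.1, 123.9]
orientation: [[0.004, 0.101, 0.995], [-0.004, 0.995, -0.1], [-1.0, -0.003, 0.005]]
wrist_force: [-5.4, 3.0, 14.4]
width: 0.004
```

Request:
step_arm(deltas=[[[0.06,0,0],[0,0,0],1],[[0.06,0,0],[0,0,0],1]])

```text
clock: 17.23
position: [450.3, -308.4, 121.0]
orientation: [[0.004, 0.101, 0.995], [-0.003, 0.995, -0.101], [-1.0, -0.002, 0.004]]
wrist_force: [-3.9, 0.9, 7.2]
width: 0.006
```

Request:
step_arm(deltas=[[[0.07,0,0],[0,0,0],1],[[0.07,0,0],[0,0,0],1]])

```text
clock: 17.4
position: [450.3, -308.6, 119.9]
orientation: [[0.005, 0.101, 0.995], [-0.001, 0.995, -0.101], [-1.0, -0.0, 0.005]]
wrist_force: [-10.8, 7.1, 36.3]
width: 0.004
```

Request:
step_arm(deltas=[[[0,0,0],[0,0,0],1],[[-0.5,0,0],[0,0,0],1],[[-0.9,0,0],[0,0,0],1],[[-0.6,0,0],[0,0,0],1]])

```text
clock: 17.73
position: [446.8, -306.5, 199.2]
orientation: [[-0.002, 0.102, 0.995], [0.005, 0.995, -0.102], [-1.0, 0.005, -0.003]]
wrist_force: [1.0, 0.0, 0.1]
width: 0.003
```

```bash
python3 - <<'E'
from h import *
st();plan([498,-238,165],toolR(-6,0),close=1,n=4)
E
```

```text
17.73 [ 446.8 -306.5  199.2] [[-0.002, 0.102, 0.995], [0.005, 0.995, -0.102], [-1.0, 0.005, -0.003]] F [1.  0.  0.1] w 0.003 q [ 14.  20.  22. 108.  -9.  54. 124.]
dist 92.2 ang 0.35 rows 4
[[0.22, 0.46, 0.28], [0.01, -0.01, -0.01], 1]
[[0.21, 0.46, 0.28], [0.01, -0.01, -0.01], 1]
[[0.21, 0.46, 0.27], [0.01, -0.01, -0.01], 1]
[[0.21, 0.46, 0.27], [0.01, -0.01, -0.01], 1]
```

Request:
step_arm(deltas=[[[0,0.46,0.28],[0,0,0],1],[[0.1,0.46,0.28],[0,0,0],1],[[0.3,0.46,0.25],[0,0,0],1],[[0.3,0.46,0.22],[0,0,0],1],[[0.2,0,0],[0,0,0],1]])

```text
clock: 18.15
position: [503.2, -240.6, 173.4]
orientation: [[0.018, 0.107, 0.994], [-0.003, 0.994, -0.107], [-1.0, -0.001, 0.018]]
wrist_force: [-0.4, 0.9, 0.4]
width: 0.005
```

```bash
python3 - <<'E'
from h import *
st();plan([498,-238,134],toolR(-6,0),close=1,n=4)
E
```

```text
18.15 [ 503.2 -240.6  173.4] [[0.018, 0.107, 0.994], [-0.003, 0.994, -0.107], [-1.0, -0.001, 0.018]] F [-0.4  0.9  0.4] w 0.005 q [  7.  23.  20. 108. -10.  50. 116.]
dist 39.8 ang 1.06 rows 4
[[0.25, 0.01, -0.04], [-0.01, 0.04, 0.0], 1]
[[0.25, 0.01, -0.04], [-0.01, 0.04, 0.0], 1]
[[0.25, 0.01, -0.04], [-0.01, 0.04, 0.0], 1]
[[0.25, 0.01, -0.04], [-0.01, 0.04, 0.0], 1]
```

Request:
step_arm(deltas=[[[0.25,0.03,-0.07],[0,0.04,0],1],[[0.25,0.03,-0.07],[0,0.04,0],1],[[0.2,0.02,-0.07],[0,0.04,0],1],[[0.15,0.02,-0.05],[0,0.04,0],1],[[0.1,0,0],[0,0,0],1]])

```text
clock: 18.57
position: [490.8, -236.6, 130.7]
orientation: [[-0.003, 0.108, 0.994], [-0.002, 0.994, -0.108], [-1.0, -0.002, -0.003]]
wrist_force: [0.3, -0.0, -0.2]
width: 0.004
```

Request:
step_arm(deltas=[[[0.05,0,0],[0,0,0],1],[[0.05,0,0],[0,0,0],1]])

```text
clock: 18.73
position: [490.0, -237.2, 125.9]
orientation: [[-0.004, 0.11, 0.994], [-0.001, 0.994, -0.11], [-1.0, -0.001, -0.004]]
wrist_force: [0.1, 4.8, 7.2]
width: 0.002
```

Request:
step_arm(deltas=[[[0.04,0,0],[0,0,0],1],[[0.04,0,0],[0,0,0],1]])

```text
clock: 18.9
position: [490.7, -236.9, 123.4]
orientation: [[-0.002, 0.11, 0.994], [0.0, 0.994, -0.11], [-1.0, 0.0, -0.002]]
wrist_force: [-1.1, 1.8, 3.0]
width: 0.004
```

Request:
step_arm(deltas=[[[0.05,0,0],[0,0,0],1],[[0.05,0,0],[0,0,0],1]])

```text
clock: 19.07
position: [491.2, -236.9, 120.9]
orientation: [[-0.001, 0.11, 0.994], [0.001, 0.994, -0.11], [-1.0, 0.001, -0.001]]
wrist_force: [-7.7, 4.7, 21.3]
width: 0.0
```

Request:
step_arm(deltas=[[[0.06,0,0],[0,0,0],1],[[0.07,0,0],[0,0,0],1]])

```text
clock: 19.23
position: [491.3, -236.9, 119.2]
orientation: [[-0.0, 0.111, 0.994], [0.003, 0.994, -0.111], [-1.0, 0.003, -0.0]]
wrist_force: [-10.4, 6.7, 36.1]
width: 0.005
```

Request:
step_arm(deltas=[[[0.07,0,0],[0,0,0],1],[[0.07,0,0],[0,0,0],1]])

```text
clock: 19.4
position: [491.3, -237.0, 119.3]
orientation: [[0.001, 0.112, 0.994], [0.006, 0.994, -0.112], [-1.0, 0.006, 0.001]]
wrist_force: [-8.1, 5.6, 27.2]
width: 0.002
```

Request:
step_arm(deltas=[[[0,0,0],[0,0,0],1],[[-0.5,0,0],[0,0,0],1],[[-0.9,0,0],[0,0,0],1],[[-0.6,0,0],[0,0,0],1]])

```text
clock: 19.73
position: [487.2, -238.1, 198.3]
orientation: [[-0.007, 0.114, 0.993], [0.007, 0.993, -0.114], [-1.0, 0.006, -0.008]]
wrist_force: [0.5, -0.8, 0.0]
width: 0.001
```

```bash
python3 - <<'E'
from h import *
st();plan([530,-335,192],toolR(-6,0),close=1,n=4)
E
```

```text
19.73 [ 487.2 -238.1  198.3] [[-0.007, 0.114, 0.993], [0.007, 0.993, -0.114], [-1.0, 0.006, -0.008]] F [ 0.5 -0.8  0. ] w 0.001 q [  7.  20.  21. 108.  -9.  54. 115.]
dist 106.1 ang 0.77 rows 4
[[0.03, -0.57, 0.33], [-0.02, -0.02, -0.01], 1]
[[0.03, -0.57, 0.33], [-0.02, -0.02, -0.01], 1]
[[0.04, -0.57, 0.33], [-0.02, -0.02, -0.01], 1]
[[0.04, -0.57, 0.33], [-0.02, -0.02, -0.01], 1]
```

Request:
step_arm(deltas=[[[0,-0.57,0.33],[0,0,0],1],[[0,-0.57,0.33],[0,0,0],1],[[0,-0.57,0.3],[0,0,0],1],[[0,-0.57,0.25],[0,0,0],1],[[0.1,-0.1,0],[0,0,0],1]])

```text
clock: 20.15
position: [530.3, -344.2, 202.6]
orientation: [[0.008, 0.11, 0.994], [-0.001, 0.994, -0.11], [-1.0, -0.0, 0.008]]
wrist_force: [-0.7, -0.8, 0.8]
width: 0.006
```

Request:
step_arm(deltas=[[[0,0,0],[0,0,0],1]])

```text
clock: 20.23
position: [529.2, -346.2, 201.5]
orientation: [[0.006, 0.112, 0.994], [-0.002, 0.994, -0.112], [-1.0, -0.001, 0.007]]
wrist_force: [-0.2, 0.0, -0.8]
width: 0.005
```

```bash
python3 - <<'E'
from h import *
st();plan([530,-335,134],toolR(-6,0),close=1,n=5)
E
```

```text
20.23 [ 529.2 -346.2  201.5] [[0.006, 0.112, 0.994], [-0.002, 0.994, -0.112], [-1.0, -0.001, 0.007]] F [-0.2  0.  -0.8] w 0.005 q [ 15.  28.  21.  96. -12.  58. 124.]
dist 68.5 ang 0.59 rows 5
[[0.34, 0.06, -0.0], [-0.01, 0.01, 0.0], 1]
[[0.34, 0.06, -0.0], [-0.01, 0.01, 0.0], 1]
[[0.34, 0.06, -0.0], [-0.01, 0.01, 0.0], 1]
[[0.34, 0.06, -0.0], [-0.01, 0.01, 0.0], 1]
[[0.34, 0.06, -0.0], [-0.01, 0.01, 0.0], 1]
```

Request:
step_arm(deltas=[[[0.3,0.08,-0.03],[0,0,0],1],[[0.34,0.08,-0.04],[0,0.02,0],1],[[0.34,0.06,-0.04],[0,0.02,0],1],[[0.3,0.04,-0.04],[0,0.02,0],1],[[0.1,0,0],[0,0,0],1]])

```text
clock: 20.65
position: [523.1, -334.7, 144.5]
orientation: [[0.001, 0.115, 0.993], [-0.003, 0.993, -0.115], [-1.0, -0.002, 0.001]]
wrist_force: [-0.1, 0.9, -0.4]
width: 0.006
```

Request:
step_arm(deltas=[[[0.05,0,0],[0,0,0],1],[[0.05,0,0],[0,0,0],1]])

```text
clock: 20.82
position: [522.4, -333.2, 139.1]
orientation: [[-0.001, 0.114, 0.994], [-0.001, 0.994, -0.114], [-1.0, -0.001, -0.001]]
wrist_force: [-0.4, -0.1, 0.3]
width: -0.001
```

Request:
step_arm(deltas=[[[0.07,-0.06,0.1],[0,0,0],1],[[0.07,-0.02,0.05],[0,0,0],1],[[0.05,0,0],[0,0,0],1]])

```text
clock: 21.07
position: [529.5, -337.7, 132.3]
orientation: [[0.001, 0.113, 0.994], [-0.002, 0.994, -0.113], [-1.0, -0.002, 0.001]]
wrist_force: [1.0, 1.0, -0.3]
width: 0.004
```

Request:
step_arm(deltas=[[[0.05,0,0],[0,0,0],1],[[0.05,0,0],[0,0,0],1]])

```text
clock: 21.23
position: [530.3, -338.4, 128.6]
orientation: [[0.002, 0.113, 0.994], [-0.003, 0.994, -0.113], [-1.0, -0.003, 0.002]]
wrist_force: [-0.4, -0.7, -0.4]
width: 0.003
```

Request:
step_arm(deltas=[[[0.05,0,0],[0,0,0],1],[[0.05,0,0],[0,0,0],1]])

```text
clock: 21.4
position: [530.7, -338.8, 125.3]
orientation: [[0.003, 0.113, 0.994], [-0.003, 0.994, -0.113], [-1.0, -0.003, 0.003]]
wrist_force: [-2.6, 1.8, 11.7]
width: 0.004
```

Request:
step_arm(deltas=[[[0.06,0,0],[0,0,0],1],[[0.06,0,0],[0,0,0],1]])

```text
clock: 21.57
position: [530.9, -339.4, 123.1]
orientation: [[0.004, 0.114, 0.993], [-0.003, 0.993, -0.114], [-1.0, -0.003, 0.005]]
wrist_force: [-3.5, 2.0, 9.8]
width: 0.006
```

Request:
step_arm(deltas=[[[0.07,0,0],[0,0,0],1],[[0.07,0,0],[0,0,0],1]])

```text
clock: 21.73
position: [531.1, -339.9, 120.0]
orientation: [[0.006, 0.114, 0.993], [-0.003, 0.993, -0.114], [-1.0, -0.003, 0.006]]
wrist_force: [-2.7, 1.1, 7.5]
width: 0.005
```

Request:
step_arm(deltas=[[[0.07,0,0],[0,0,0],1],[[0.07,0,0],[0,0,0],1]])

```text
clock: 21.9
position: [531.1, -340.1, 119.1]
orientation: [[0.007, 0.115, 0.993], [-0.002, 0.993, -0.115], [-1.0, -0.001, 0.007]]
wrist_force: [-8.7, 6.6, 26.4]
width: 0.001
```

Request:
step_arm(deltas=[[[0.08,0,0],[0,0,0],1],[[0,0,0],[0,0,0],1],[[-0.5,0,0],[0,0,0],1],[[-0.9,0,0],[0,0,0],1],[[-0.6,0,0],[0,0,0],1]])

```text
clock: 22.32
position: [526.9, -338.0, 197.5]
orientation: [[-0.001, 0.116, 0.993], [0.005, 0.993, -0.116], [-1.0, 0.004, -0.001]]
wrist_force: [1.3, -0.4, 0.6]
width: 0.003
```

```bash
python3 - <<'E'
from h import *
st();plan([579,-265.5,192],toolR(-6,0),close=1,n=3)
E
```

```text
22.32 [ 526.9 -338.   197.5] [[-0.001, 0.116, 0.993], [0.005, 0.993, -0.116], [-1.0, 0.004, -0.001]] F [ 1.3 -0.4  0.6] w 0.003 q [ 15.  28.  21.  96. -12.  58. 123.]
dist 89.5 ang 0.7 rows 3
[[0.05, 0.65, 0.36], [-0.04, -0.0, -0.01], 1]
[[0.05, 0.65, 0.36], [-0.04, -0.0, -0.01], 1]
[[0.05, 0.65, 0.37], [-0.04, -0.0, -0.01], 1]
```

Request:
step_arm(deltas=[[[0,0.6,0.36],[0,0,0],1],[[0,0.6,0.36],[0,0,0],1],[[0,0.6,0.36],[0,0,0],1],[[0,0,0],[0,0,0],1],[[0,0,0],[0,0,0],1]])

```text
clock: 22.73
position: [582.4, -274.7, 207.0]
orientation: [[0.012, 0.122, 0.992], [-0.003, 0.993, -0.122], [-1.0, -0.001, 0.013]]
wrist_force: [-1.4, -1.3, -1.0]
width: 0.005
```

```bash
python3 - <<'E'
from h import *
st();plan([579,-266,134],toolR(-6,0),close=1,n=5)
E
```

```text
22.73 [ 582.4 -274.7  207. ] [[0.012, 0.122, 0.992], [-0.003, 0.993, -0.122], [-1.0, -0.001, 0.013]] F [-1.4 -1.3 -1. ] w 0.005 q [  8.  29.  20.  94. -11.  59. 115.]
dist 73.6 ang 1.24 rows 5
[[0.36, 0.04, -0.03], [-0.03, 0.02, 0.0], 1]
[[0.36, 0.04, -0.03], [-0.03, 0.02, 0.0], 1]
[[0.36, 0.04, -0.02], [-0.03, 0.02, 0.0], 1]
[[0.36, 0.04, -0.02], [-0.03, 0.02, 0.0], 1]
[[0.36, 0.04, -0.02], [-0.03, 0.02, 0.0], 1]
```

Request:
step_arm(deltas=[[[0.36,0.04,-0.02],[0,0.02,0],1],[[0.36,0.04,-0.02],[0,0.02,0],1],[[0.36,0.04,-0.02],[0,0.02,0],1],[[0.3,0.04,-0.02],[0,0.02,0],1],[[0.15,0,0],[0,0,0],1]])

```text
clock: 23.15
position: [581.4, -269.6, 145.5]
orientation: [[0.008, 0.122, 0.993], [-0.004, 0.993, -0.122], [-1.0, -0.003, 0.009]]
wrist_force: [0.5, 0.0, 0.3]
width: 0.005
```

Request:
step_arm(deltas=[[[0.08,0,0],[0,0,0],1],[[0.08,0,0],[0,0,0],1]])

```text
clock: 23.32
position: [580.0, -270.4, 137.3]
orientation: [[0.006, 0.123, 0.992], [-0.003, 0.992, -0.123], [-1.0, -0.003, 0.006]]
wrist_force: [0.2, -0.6, 0.6]
width: 0.006
```

Request:
step_arm(deltas=[[[0.08,0,0],[0,0,0],1],[[0.08,0,0],[0,0,0],1],[[0.08,0,0],[0,0,0],1]])

```text
clock: 23.57
position: [580.2, -271.8, 127.8]
orientation: [[0.007, 0.125, 0.992], [-0.004, 0.992, -0.125], [-1.0, -0.004, 0.008]]
wrist_force: [0.3, 0.0, 0.2]
width: 0.002
```

Request:
step_arm(deltas=[[[0.06,0,0],[0,0,0],1],[[0.06,0,0],[0,0,0],1]])

```text
clock: 23.73
position: [580.6, -272.3, 123.0]
orientation: [[0.008, 0.125, 0.992], [-0.005, 0.992, -0.125], [-1.0, -0.004, 0.009]]
wrist_force: [-0.5, -0.2, 0.3]
width: 0.005
```

Request:
step_arm(deltas=[[[0.06,0,0],[0,0,0],1],[[0.06,0,0],[0,0,0],1]])

```text
clock: 23.9
position: [581.0, -272.4, 119.2]
orientation: [[0.009, 0.125, 0.992], [-0.005, 0.992, -0.125], [-1.0, -0.004, 0.01]]
wrist_force: [-7.7, 4.9, 27.3]
width: 0.002
```

Request:
step_arm(deltas=[[[0.08,0,0],[0,0,0],1],[[0.08,0,0],[0,0,0],1]])

```text
clock: 24.07
position: [581.1, -272.5, 119.2]
orientation: [[0.01, 0.125, 0.992], [-0.003, 0.992, -0.125], [-1.0, -0.001, 0.01]]
wrist_force: [-9.6, 4.7, 24.7]
width: 0.005
```

Request:
step_arm(deltas=[[[0,0,0],[0,0,0],1],[[-0.5,0,0],[0,0,0],1],[[-0.9,0,0],[0,0,0],1],[[-0.6,0,0],[0,0,0],1]])

```text
clock: 24.4
position: [576.9, -270.5, 197.6]
orientation: [[0.001, 0.125, 0.992], [0.002, 0.992, -0.125], [-1.0, 0.002, 0.001]]
wrist_force: [1.0, -0.6, 0.9]
width: 0.005
```

```bash
python3 - <<'E'
from h import *
st();plan([450,-307.5,195],toolR(-6,0),close=1,n=5)
E
```

```text
24.4 [ 576.9 -270.5  197.6] [[0.001, 0.125, 0.992], [0.002, 0.992, -0.125], [-1.0, 0.002, 0.001]] F [ 1.  -0.6  0.9] w 0.005 q [  8.  29.  20.  95. -12.  58. 115.]
dist 132.2 ang 1.18 rows 5
[[0.01, -0.26, -0.61], [-0.04, 0.0, -0.0], 1]
[[0.01, -0.26, -0.61], [-0.04, 0.0, -0.0], 1]
[[0.01, -0.26, -0.61], [-0.04, 0.0, -0.0], 1]
[[0.01, -0.26, -0.61], [-0.04, 0.0, -0.0], 1]
[[0.01, -0.25, -0.61], [-0.04, 0.0, -0.0], 1]
```

Request:
step_arm(deltas=[[[0,-0.25,-0.61],[0,0,0],1],[[0,-0.25,-0.61],[0,0,0],1],[[0,-0.25,-0.61],[0,0,0],1],[[0,-0.2,-0.6],[0,0,0],1],[[0.1,-0.15,-0.35],[0,0,0],1]])

```text
clock: 24.82
position: [467.3, -301.0, 201.3]
orientation: [[0.02, 0.116, 0.993], [-0.004, 0.993, -0.116], [-1.0, -0.002, 0.02]]
wrist_force: [-1.2, -0.0, -0.9]
width: 0.006
```

Request:
step_arm(deltas=[[[0,0,0],[0,0,0],1],[[0,0,0],[0,0,0],1]])

```text
clock: 24.98
position: [463.6, -302.6, 201.4]
orientation: [[0.019, 0.121, 0.992], [-0.004, 0.993, -0.121], [-1.0, -0.002, 0.019]]
wrist_force: [0.7, -0.6, 0.7]
width: 0.003
```

```bash
python3 - <<'E'
from h import *
st();plan([450,-307.5,134],toolR(-6,0),close=1,n=5)
E
```

```text
24.98 [ 463.6 -302.6  201.4] [[0.019, 0.121, 0.992], [-0.004, 0.993, -0.121], [-1.0, -0.002, 0.019]] F [ 0.7 -0.6  0.7] w 0.003 q [ 13.  20.  22. 108. -10.  53. 122.]
dist 68.9 ang 1.47 rows 5
[[0.34, -0.03, -0.07], [-0.03, 0.04, 0.0], 1]
[[0.34, -0.03, -0.07], [-0.03, 0.04, 0.0], 1]
[[0.34, -0.03, -0.07], [-0.03, 0.04, 0.0], 1]
[[0.34, -0.03, -0.07], [-0.03, 0.04, 0.0], 1]
[[0.34, -0.03, -0.07], [-0.03, 0.04, 0.0], 1]
```

Request:
step_arm(deltas=[[[0.34,-0.03,-0.08],[0,0.04,0],1],[[0.34,-0.03,-0.08],[0,0.04,0],1],[[0.34,-0.03,-0.08],[0,0.04,0],1],[[0.3,-0.02,-0.08],[0,0.04,0],1],[[0.15,0,0],[0,0.02,0],1]])

```text
clock: 25.4
position: [457.6, -305.1, 141.5]
orientation: [[0.007, 0.117, 0.993], [-0.004, 0.993, -0.117], [-1.0, -0.003, 0.007]]
wrist_force: [-0.9, -0.4, -0.8]
width: 0.008
```

Request:
step_arm(deltas=[[[0.08,0,0],[0,0,0],1],[[0.08,0,0],[0,0,0],1],[[0.08,0,0],[0,0,0],1]])

```text
clock: 25.65
position: [458.6, -303.9, 129.1]
orientation: [[0.004, 0.115, 0.993], [-0.003, 0.993, -0.115], [-1.0, -0.002, 0.005]]
wrist_force: [0.1, 0.4, 0.6]
width: 0.003
```

Request:
step_arm(deltas=[[[0.06,0,-0.14],[0,0,0],1],[[0.06,0,-0.04],[0,0,0],1]])

```text
clock: 25.82
position: [452.0, -302.9, 123.9]
orientation: [[0.005, 0.114, 0.994], [-0.003, 0.994, -0.114], [-1.0, -0.003, 0.005]]
wrist_force: [-0.0, 0.2, 0.1]
width: 0.007
```

Request:
step_arm(deltas=[[[0.06,0,0],[0,0,0],1],[[0.06,0,0],[0,0,0],1]])

```text
clock: 25.98
position: [451.7, -303.1, 119.3]
orientation: [[0.006, 0.114, 0.993], [-0.003, 0.993, -0.114], [-1.0, -0.003, 0.006]]
wrist_force: [-2.7, 0.7, 9.3]
width: 0.005
```

Request:
step_arm(deltas=[[[0.07,0,0],[0,0,0],1],[[0.07,0,0],[0,0,0],1]])

```text
clock: 26.15
position: [451.8, -303.2, 119.1]
orientation: [[0.007, 0.115, 0.993], [-0.001, 0.993, -0.115], [-1.0, 0.0, 0.007]]
wrist_force: [-9.3, 6.9, 31.4]
width: 0.004
```

Request:
step_arm(deltas=[[[0.08,0,0],[0,0,0],1],[[0.08,0,0],[0,0,0],1]])

```text
clock: 26.32
position: [451.7, -303.3, 119.1]
orientation: [[0.009, 0.116, 0.993], [0.002, 0.993, -0.116], [-1.0, 0.004, 0.009]]
wrist_force: [-9.1, 6.0, 29.4]
width: 0.006
```

Request:
step_arm(deltas=[[[0,0,0],[0,0,0],1],[[-0.5,0,0],[0,0,0],1],[[-0.9,0,0],[0,0,0],1],[[-0.6,0,0],[0,0,0],1]])

```text
clock: 26.65
position: [448.0, -302.1, 199.3]
orientation: [[0.004, 0.117, 0.993], [0.007, 0.993, -0.117], [-1.0, 0.007, 0.003]]
wrist_force: [-0.1, -1.4, 0.1]
width: 0.005
```

```bash
python3 - <<'E'
from h import *
st();plan([500,-238,195],toolR(-6,0),close=1,n=4)
E
```

```text
26.65 [ 448.  -302.1  199.3] [[0.004, 0.117, 0.993], [0.007, 0.993, -0.117], [-1.0, 0.007, 0.003]] F [-0.1 -1.4  0.1] w 0.005 q [ 13.  20.  22. 109. -10.  54. 123.]
dist 82.6 ang 0.84 rows 4
[[0.03, 0.44, 0.28], [-0.03, 0.01, -0.02], 1]
[[0.03, 0.43, 0.28], [-0.03, 0.01, -0.02], 1]
[[0.03, 0.43, 0.28], [-0.03, 0.01, -0.02], 1]
[[0.03, 0.43, 0.28], [-0.03, 0.01, -0.02], 1]
```

Request:
step_arm(deltas=[[[0,0.46,0.28],[0,0,0],1],[[0,0.46,0.28],[0,0,0],1],[[0.1,0.46,0.25],[0,0,0],1],[[0.2,0.42,0.2],[0,0,0],1],[[0.2,0,0],[0,0,0],1]])

```text
clock: 27.07
position: [503.8, -238.9, 191.1]
orientation: [[0.024, 0.124, 0.992], [-0.002, 0.992, -0.124], [-1.0, 0.001, 0.024]]
wrist_force: [0.4, 0.2, -0.8]
width: 0.0
```

```bash
python3 - <<'E'
from h import *
st();plan([498,-238,134],toolR(-6,0),close=1,n=4)
E
```

```text
27.07 [ 503.8 -238.9  191.1] [[0.024, 0.124, 0.992], [-0.002, 0.992, -0.124], [-1.0, 0.001, 0.024]] F [ 0.4  0.2 -0.8] w 0.0 q [  6.  21.  20. 108. -10.  52. 114.]
dist 57.4 ang 1.78 rows 4
[[0.36, 0.0, -0.05], [-0.05, 0.06, -0.0], 1]
[[0.36, 0.0, -0.04], [-0.05, 0.06, -0.0], 1]
[[0.36, 0.0, -0.04], [-0.05, 0.06, -0.0], 1]
[[0.36, 0.0, -0.04], [-0.05, 0.06, -0.0], 1]
```

Request:
step_arm(deltas=[[[0.34,0.01,-0.05],[0,0.06,0],1],[[0.34,0.01,-0.05],[0,0.06,0],1],[[0.34,0.01,-0.05],[0,0.06,0],1],[[0.2,0.01,-0.03],[0,0.04,0],1],[[0.1,0,0],[0,0,0],1]])

```text
clock: 27.48
position: [494.5, -238.3, 132.1]
orientation: [[-0.003, 0.125, 0.992], [0.001, 0.992, -0.125], [-1.0, 0.0, -0.003]]
wrist_force: [0.0, 0.2, 0.1]
width: 0.003
```

Request:
step_arm(deltas=[[[0.08,0,0],[0,0,0],1],[[0.08,0,0],[0,0,0],1]])

```text
clock: 27.65
position: [492.5, -239.4, 123.4]
orientation: [[-0.007, 0.128, 0.992], [0.001, 0.992, -0.128], [-1.0, 0.0, -0.007]]
wrist_force: [0.0, -0.0, 0.6]
width: 0.003
```

Request:
step_arm(deltas=[[[0.06,0,0],[0,0,0],1],[[0.06,0,0],[0,0,0],1]])

```text
clock: 27.82
position: [492.1, -240.2, 119.1]
orientation: [[-0.007, 0.129, 0.992], [0.002, 0.992, -0.129], [-1.0, 0.001, -0.007]]
wrist_force: [-9.7, 5.4, 36.6]
width: 0.005
```

Request:
step_arm(deltas=[[[0.06,0,0],[0,0,0],1],[[0.06,0,0],[0,0,0],1]])

```text
clock: 27.98
position: [492.1, -240.2, 119.2]
orientation: [[-0.006, 0.13, 0.991], [0.004, 0.991, -0.13], [-1.0, 0.004, -0.007]]
wrist_force: [-7.5, 3.5, 20.7]
width: 0.008
```

Request:
step_arm(deltas=[[[0.07,0,0],[0,0,0],1],[[0.07,0,0],[0,0,0],1]])

```text
clock: 28.15
position: [492.0, -240.3, 119.2]
orientation: [[-0.005, 0.131, 0.991], [0.007, 0.991, -0.131], [-1.0, 0.006, -0.006]]
wrist_force: [-8.5, 3.0, 23.3]
width: 0.002
```

Request:
step_arm(deltas=[[[0.07,0,0],[0,0,0],1],[[0.07,0,0],[0,0,0],1]])

```text
clock: 28.32
position: [492.0, -240.3, 119.2]
orientation: [[-0.003, 0.131, 0.991], [0.009, 0.991, -0.131], [-1.0, 0.009, -0.004]]
wrist_force: [-8.1, 4.4, 22.8]
width: 0.002
```

Request:
step_arm(deltas=[[[0,0,0],[0,0,0],1],[[-0.5,0,0],[0,0,0],1],[[-0.9,0,0],[0,0,0],1],[[-0.6,0,0],[0,0,0],1]])

```text
clock: 28.65
position: [489.5, -240.3, 199.4]
orientation: [[-0.009, 0.132, 0.991], [0.012, 0.991, -0.132], [-1.0, 0.011, -0.01]]
wrist_force: [1.5, 0.1, 0.4]
width: 0.009
```

Request:
step_arm(deltas=[[[0,-0.55,0.33],[0,0,0],1],[[0,-0.55,0.33],[0,0,0],1],[[0,-0.55,0.3],[0,0,0],1],[[0,-0.45,0.2],[0,0,0],1],[[0,0,0],[0,0,0],1]])

```text
clock: 29.07
position: [531.8, -333.8, 209.2]
orientation: [[0.01, 0.127, 0.992], [0.006, 0.992, -0.127], [-1.0, 0.008, 0.009]]
wrist_force: [0.3, -1.2, -0.6]
width: 0.007
```

```bash
python3 - <<'E'
from h import *
st();plan([530,-335,134],toolR(-6,0),close=1,n=5)
E
```

```text
29.07 [ 531.8 -333.8  209.2] [[0.01, 0.127, 0.992], [0.006, 0.992, -0.127], [-1.0, 0.008, 0.009]] F [ 0.3 -1.2 -0.6] w 0.007 q [ 14.  27.  21.  96. -12.  59. 122.]
dist 75.2 ang 1.46 rows 5
[[0.38, -0.01, -0.01], [-0.04, 0.02, -0.01], 1]
[[0.38, -0.01, -0.01], [-0.04, 0.02, -0.01], 1]
[[0.38, -0.01, -0.01], [-0.04, 0.02, -0.01], 1]
[[0.38, -0.01, -0.01], [-0.04, 0.02, -0.01], 1]
[[0.38, -0.01, -0.01], [-0.04, 0.02, -0.01], 1]
```

Request:
step_arm(deltas=[[[0.36,0,0],[0,0.02,0],1],[[0.36,0,0],[0,0.02,0],1],[[0.36,0,0],[0,0.02,0],1],[[0.36,0,0],[0,0,0],1],[[0.15,0,0],[0,0,0],1]])

```text
clock: 29.48
position: [534.0, -335.1, 145.1]
orientation: [[0.009, 0.129, 0.992], [0.005, 0.992, -0.129], [-1.0, 0.006, 0.009]]
wrist_force: [-0.6, 0.3, -0.2]
width: 0.005
```

Request:
step_arm(deltas=[[[0.08,0,0],[0,0,0],1],[[0.08,0,0],[0,0,0],1],[[0.08,0,0],[0,0,0],1],[[0.06,0,0],[0,0,0],1]])

```text
clock: 29.82
position: [533.4, -332.7, 130.8]
orientation: [[0.007, 0.128, 0.992], [0.007, 0.992, -0.128], [-1.0, 0.008, 0.006]]
wrist_force: [-0.5, 0.4, 1.3]
width: 0.008
```

Request:
step_arm(deltas=[[[0.06,-0.04,0],[0,0,0],1],[[0.06,-0.02,0],[0,0,0],1],[[0.06,0,0],[0,0,0],1]])

```text
clock: 30.07
position: [534.1, -335.5, 124.3]
orientation: [[0.009, 0.127, 0.992], [0.006, 0.992, -0.127], [-1.0, 0.007, 0.008]]
wrist_force: [0.2, -0.1, 0.4]
width: 0.005
```

Request:
step_arm(deltas=[[[0.06,0,0],[0,0,0],1],[[0.06,0,0],[0,0,0],1]])

```text
clock: 30.23
position: [534.4, -335.9, 119.6]
orientation: [[0.01, 0.128, 0.992], [0.005, 0.992, -0.128], [-1.0, 0.006, 0.009]]
wrist_force: [0.1, -0.5, -0.2]
width: 0.005
```

Request:
step_arm(deltas=[[[0.07,0,0],[0,0,0],1],[[0.07,0,0],[0,0,0],1]])

```text
clock: 30.4
position: [534.6, -336.0, 119.2]
orientation: [[0.011, 0.128, 0.992], [0.007, 0.992, -0.128], [-1.0, 0.009, 0.01]]
wrist_force: [-8.4, 6.1, 26.5]
width: 0.007
```

Request:
step_arm(deltas=[[[0.07,0,0],[0,0,0],1],[[0.07,0,0],[0,0,0],1]])

```text
clock: 30.57
position: [534.5, -336.1, 119.3]
orientation: [[0.012, 0.128, 0.992], [0.009, 0.992, -0.128], [-1.0, 0.011, 0.011]]
wrist_force: [-7.4, 4.4, 19.0]
width: 0.003
```

Request:
step_arm(deltas=[[[0,0,0],[0,0,0],1],[[-0.5,0,0],[0,0,0],1],[[-0.9,0,0],[0,0,0],1],[[-0.9,0,0],[0,0,0],1],[[-0.9,0,0],[0,0,0],1]])

```text
clock: 30.98
position: [528.0, -334.0, 243.2]
orientation: [[-0.002, 0.129, 0.992], [0.018, 0.992, -0.129], [-1.0, 0.017, -0.005]]
wrist_force: [1.0, -0.1, 0.8]
width: 0.005
```

Request:
step_arm(deltas=[[[-0.6,0,-0.5],[0,0,0],1],[[0,0,-0.9],[0,0,0],1],[[0,0,-0.6],[0,0,0],1],[[0,0,0],[0,0,0],1]])

```text
clock: 31.32
position: [451.9, -327.2, 278.3]
orientation: [[0.014, 0.126, 0.992], [0.008, 0.992, -0.127], [-1.0, 0.01, 0.013]]
wrist_force: [-0.6, 0.9, -0.2]
width: 0.003
```

```bash
python3 - <<'E'
from h import *
st()
f=lambda x:(Rz(x[3]),x[:3])
lidfit(["scene"],f,[514.3,-287,96,18],[5,5,5,3],"fin")
cv2.imwrite("pics/fin.png",cv2.resize(cv2.imread("pics/fin_scene.png")[110:350,170:450],(700,600),interpolation=cv2.INTER_CUBIC))
E
```

```text
31.32 [ 451.9 -327.2  278.3] [[0.014, 0.126, 0.992], [0.008, 0.992, -0.127], [-1.0, 0.01, 0.013]] F [-0.6  0.9 -0.2] w 0.003 q [ 14.  16.  24. 102.  -8.  63. 123.]
scene []
lid [ 514.3 -287.    96.    18. ] 0.0
```

View pics/fin.png

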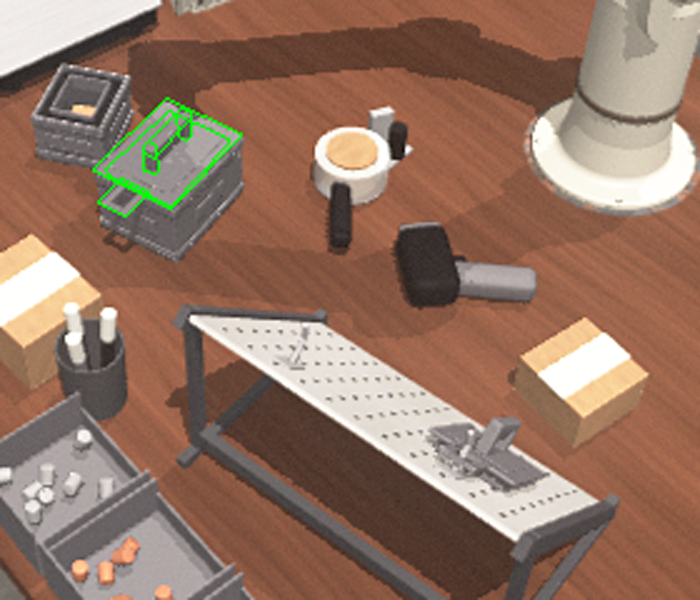

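```bash
python3 -c "
from rig import job;print(job.finish_job())"
```

```text
the job is handed in; nothing more can be done
None
```

I lifted the lid off the right hook, laid it level on the tub's seal, and pressed it down on all four sides. I went round twice, then handed the job in at about 31 s.

**Pressing:**
- **First round:** each side stood about 7 mm proud when I reached it, then went down under the push.
- **Second round:** every side stopped hard with the fingertips at about 100.2 mm over the table, against the 100 mm fully home height. The vertical push I read never went above about 37 N.

**Last checks:**
- In the final picture, a lid outline drawn at the expected home pose lies on the lid. The small lid is still on its hook, the other things look unmoved, and the arm is clear.
- The network did not find the lid in that final picture, so there is no measured final position. I judged the centring from that outline and from the fit after laying it, which put the lid within about 1–2 mm of the tub's centre.
- One check failed earlier: the lid fit while it hung over the tub was unusable, because the arm hid it from the top camera. I lined it up from the wrist and scene views instead.

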